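# Load the two-roll tape dispenser

## Robot

A 7-joint arm with a two-finger parallel gripper is mounted at the origin on the work surface. World frame = base frame: x ahead of the robot, y to its left, z up, the work surface at z = 0. Lengths are in m, angles in rad, forces in N, time in s.
With the tool pointing down it reaches from about 0.4 to 0.85 m from the base axis. Payload 4.5 kg.
Tool frame: the origin (TCP) lies on the centre line of the jaws, within the pads' length; the fingertips stand 11 mm ahead of it and the grasp point (between the pads) lies 8 mm behind it; z points along the fingers, y is the line along which they close (so a half turn about z gives the same grasp; the last joint's range is limited). The gripper opens to 88 mm and grips with 3 to 60 N. Pads are 18 mm wide; open, the fingers measure 123 mm over their backs; the gripper's body (75 mm by 187 mm) begins 45 mm behind the grasp point.
Start: joints at [1.189, 0.689, -0.195, 1.565, 0.157, 0.902, -0.215], TCP at [0.252, -0.572, 0.25] pointing down, gripper open.
Joint ranges: [-3.01, 3.01], [-0.46, 2.08], [-1.47, 1.51], [0.13, 2.56], [-1, 4.14], [0.04, 2.09], [-2.66, 2.66]. Speed limits (rad/s): [2.57, 2.57, 3.14, 3.14, 3.14, 3.14, 3.14].

## Interface

Orientations are given as a unit quaternion [x, y, z, w].
In Python, from plant import * gives the robot as it stands. The module is installed in compiled form; this text tells all that it offers.
- The arm moves only by the tool send_rows, never from a script. Its argument "motion" is a list of rows, each an object of numbers: "x", "y", "z": the shift along the tool's x, y, z in cm; "rx", "ry", "rz": the turn, a rotation vector about the tool's x, y, z in rad; "jaw": the finger opening in cm, from 0 to 8.81. In form: [{"x": .., "y": .., "z": .., "rx": .., "ry": .., "rz": .., "jaw": ..}, ...]. A call has exactly 5 rows; each row shifts and turns the commanded pose from where the row before left it, along the tool's axes as they then stand; what a row does not reach is not made up. A row lasts 1/10 s, in which the tool goes at most 50 mm and 8.59 degrees, less where a joint would pass 70% of its speed; a pose out of reach is approached as far as the arm can. A call is refused whole if a number of a shift passes 5 or a number of a turn 0.15, either way. A call with a gripper value outside its range is refused whole. The fingers move at their own pace and stop on an object; "grip_force" is the grip in N (left out, the last holds). Time passes only in rows, so rows that do not move let the fingers close, or fill a call up. It gives the time, the measured TCP pose, the force, the opening and the grip force at its end, in the units of the state.
- get_state(): the state, without advancing time (a new reading comes with each control period).
- snapshot(name): name is "side" or "top"; returns a dict with "img" (420x560x3 uint8, red, green, blue), "vertical_fov" (degrees; the focal length in pixels is half the picture's height over the tangent of half this angle, whatever the lens; pixels are square), "cx", "cy" (the principal point, pixels), "extrinsics" (4x4, takes a point from camera to world coordinates). Camera axes: x right, y up, looking along -z (the intrinsics and any distortion apply to the point x, -y, -z); pixel columns grow to the right and rows downward; lengths in m; the calibration is good to about 2 mm. A picture is of the moment at which its call begins. There is no depth.
- finish_job(): hands the job in; it is judged then, once.
The state is a dict: "clock": time; "q": joint angles; "qd": joint speeds; "joint_torque": joint torques, N m; "tool_pos": TCP position; "eef_rot": TCP orientation; "contact_force": force on the tool from outside, world axes, zero at the start; "moment": the same for the moment, N m; "opening": opening from 0.0 (shut) to 1.0 (fully open); "finger_force": force on a finger pad.
Only numpy, scipy, OpenCV 4.12 (cv2) and the standard library are available. Lean on these libraries where they do the work, as an engineer would, in place of code of your own. Each camera call takes 0.05 s, during which the arm holds its last target. There are 200 camera calls.

## Task

Load the tape dispenser: set each tape roll from the carton tray into the bay of its own width, so that it stands on the two cradle bars, and then slide the loose spindle through all three cheeks and both roll cores, from whichever side is free, until its red grip is fully home against the outer cheek. Leave it all released and at rest, and do not shift or tip any of the other things on the table.

Things in the scene. Friction and masses are not known exactly. Their poses are not given: they have to be found in the camera images.
- dispenser: Grey steel two-roll tape dispenser, fixed; place and yaw vary. Origin on the table under the middle of the spindle line; y axis along that line, -x is the tear-blade side. Base x -88 to +52, y -62 to +62 mm, 10 mm high; cheek feet x -43 to +35, up to z 30 mm; tear bar x -78 to -88, top 45 mm. Above z = 40 mm the space beyond |x| = 32 mm, before and behind the rolls, is free for fingers
- line_mid (a point): Middle of the spindle line (dispenser x 0, y 0, z 61.5 mm; axes as the dispenser). Three upright cheeks, 5 mm thick, 48 mm wide in x, top at z = 80 mm, are centred at y = -54.5, +12.5 and +54.5 mm (outer faces at y = -57 and +57 mm), each with a round 20 mm hole on the spindle line
- wide_bay (a point): Centre of the seated wide roll: dispenser y = -21 mm, z 61.5 mm, in the wide bay (y -52 to +10 mm). Two cradle bars, 8 mm diameter, run along y at x = -25.5 and +25.5 mm, centre height 36 mm, through both bays; a roll set down on them stands with its core in line with the cheek holes
- narrow_bay (a point): Centre of the seated narrow roll: dispenser y = +33.5 mm, z 61.5 mm, in the narrow bay (y +15 to +52 mm), on the same two bars
- wide_roll: White tape roll, 64 mm outside diameter, 50 mm wide, 28 mm core hole, about 120 g (mass varies). Origin at its centre; its y axis is the roll's axis, level at the start. It stands on its rim in the carton tray, its centre 46.6 mm above the table; grip it across its diameter, from above, fingers before and behind the tray
- narrow_roll: Green tape roll, 64 mm outside diameter, 25 mm wide, 28 mm core hole, about 60 g. Origin at its centre; its y axis is the roll's axis. It stands beside the white roll in the tray, in the same way, its centre 46.6 mm above the table, with about 8 mm between the two rolls
- tray: Low carton tray, fixed, 53 mm in x by 95 mm in y, 24 mm high, origin under its centre. The rolls stand on its two long walls, axes along its y: the white roll at y = -16.5 mm, the green one at y = +29 mm. It lies on the left or the right of the dispenser, with the spindle on the other side
- spindle: Loose spindle (looks like a stout screwdriver without a blade), about 280 g (mass varies): a red square grip 28 x 28 mm, 60 mm long, with an aluminium shaft of 14 mm diameter and 132 mm length, its last 12 mm tapered to 6 mm. Origin at the centre of the grip, x axis along the shaft towards its tip; the centre of mass lies inside the grip. At the start it lies level on the table on its grip, origin 14 mm above the table
- spindle_shoulder (a point): End face of the grip where the shaft begins, 30 mm from the grip's centre. Fully home, it lies against an outer face of the dispenser
- spindle_mid (a point): Point on the shaft's axis 57 mm from the shoulder (87 mm from the grip's centre); it meets line_mid when the spindle is fully home, from either side
- spindle_tip (a point): Tip of the shaft, 162 mm from the grip's centre; it stands out 18 mm beyond the far cheek when home
- antiseptic: Tall white and blue bottle, 60 mm diameter, 170 mm high, origin under its centre. It stands close to one end of the dispenser, on the spindle line, and blocks that side (distance from the dispenser's origin 140 to 170 mm)
- gauze_pack: Low white and green pack, 60 x 50 x 22 mm high, origin under its centre; it lies by the other end of the dispenser, low enough to pass over
- pill_jar: Amber jar with a white cap, 48 mm diameter, 75 mm high, origin under its centre, between robot and dispenser
- medicine_box: Upright white and red carton, 45 x 75 x 110 mm high, origin under its centre, beyond the dispenser
- beaker: Steel beaker, 68 mm diameter, 85 mm high, origin under its centre, at the left
- plaster_box: Yellow box, 110 x 60 x 45 mm high, origin under its centre, at the right
- shears: Black-handled shears lying flat, about 185 mm long, 12 mm high, origin under the pivot, beyond the dispenser on the left
Not all that is in view belongs to the job. Of the things that look like the spindle, the smaller one is meant.

How it is judged:
On the way, in this order (a step that is already met when the one before it is completed fails the run):
1. both rolls stand in their own bays, in line with the cheek holes (distance between wide_roll and wide_bay below 0.01 m and angle between the y axis of each of wide_roll, narrow_roll and the y axis of dispenser, either way round below 0.12 rad and distance between narrow_roll and narrow_bay below 0.01 m), for 0.2 s.
2. the spindle is through all cheeks and both cores, fully home (all of step 1 and distance between spindle_mid and line_mid below 0.008 m and angle between the x axis of spindle and the y axis of dispenser, either way round below 0.09 rad), for 0.2 s.
At the end, for the whole second after the job is handed in: Each roll's centre is within 10 mm of its own bay's point, its axis within 7 degrees of the spindle line; the spindle is within 5 degrees of that line, its mid point within 8 mm of line_mid (grip home on either side); all at rest; no bystander shifted over 15 mm or tipped (all of step 2 and linear speed of each of spindle, wide_roll, narrow_roll below 0.02 m/s); the robot touches nothing.
It fails at once if the antiseptic bottle is shifted by more than 15 mm or tipped (distance of antiseptic from where it was at the start of the episode above 0.015 m or angle between antiseptic's own z axis and vertical above 0.25 rad).
It fails at once if the gauze pack or pill jar is shifted by more than 15 mm or tipped (distance of any of gauze_pack, pill_jar from where it was at the start of the episode above 0.015 m or angle between any of gauze_pack, pill_jar's own z axis and vertical above 0.25 rad).
It fails at once if the medicine box or beaker is shifted by more than 15 mm or tipped (distance of any of medicine_box, beaker from where it was at the start of the episode above 0.015 m or angle between any of medicine_box, beaker's own z axis and vertical above 0.25 rad).
It fails at once if the plaster box or shears are shifted by more than 15 mm or tipped (distance of any of plaster_box, shears from where it was at the start of the episode above 0.015 m or angle between any of plaster_box, shears's own z axis and vertical above 0.25 rad).
It also fails if it takes over 72 s, if anything falls off the work surface, if the arm or the gripper's body presses on something with over 40 N, if the wrist force passes 120 N, or if a joint passes its speed limit or range.

## Working session

There is one attempt and no reset: what is moved stays moved. The work goes in short steps, Python scripts to look and compute and a tool call to move; the robot and the scene stay as the last step left them, time stands still between calls to the robot, and variables do not carry over. Pictures are saved under pics/ and viewed, at most 10 in all, crops included, and the job is handed in when it is done.

Besides the shell and the picture viewer there is one more tool, called after "Call:" as a command line: name --argument value ..., lists and objects as JSON in quotes. send_rows: Moves the arm, as the interface text tells. Its arguments: {"type":"object","properties":{"motion":{"type":"array"},"grip_force":{"type":"number"}},"required":["motion"]}

```bash
mkdir -p pics; python3 - <<'E'
from plant import *
import cv2,numpy as np
for n in("side","top"):
    s=snapshot(n); cv2.imwrite(f"pics/{n}0.png",s["img"][:,:,::-1])
    print(n,{k:(np.round(v,4).tolist() if k!="img" else 0) for k,v in s.items()})
print(get_state())
E
```

```text
side {'img': 0, 'vertical_fov': 53.6582, 'cx': 287.5697, 'cy': 209.9857, 'extrinsics': [[-0.9403, 0.1911, -0.2818, 0.2077], [-0.3401, -0.486, 0.8051, 0.9922], [0.0169, 0.8528, 0.522, 0.7079], [0.0, 0.0, 0.0, 1.0]]}
top {'img': 0, 'vertical_fov': 53.6248, 'cx': 279.7956, 'cy': 207.26, 'extrinsics': [[0.0302, 0.9872, -0.1565, 0.3714], [-0.9995, 0.0299, -0.0045, -0.0014], [0.0002, 0.1565, 0.9877, 1.3463], [0.0, 0.0, 0.0, 1.0]]}
{'clock': 0.1, 'q': array([ 1.18877269,  0.68991239, -0.19451895,  1.5662126 ,  0.15733938,
        0.90252009, -0.21507836]), 'qd': array([-0.00087917, -0.00193565, -0.00030929, -0.00062611, -0.00071311,
       -0.00041851,  0.00154646]), 'joint_torque': array([-2.84212263e-03, -5.28493595e+01, -1.27152286e+00, -1.53837579e+01,
       -5.26129582e-02,  1.97774454e-03,  5.01028876e-05]), 'tool_pos': array([ 0.25219686, -0.57126517,  0.24898986]), 'eef_rot': array([ 9.78451554e-01,  2.06474864e-01, -2.45057908e-04, -7.91728354e-04]), 'contact_force': array([ 1.09549324, -0.58551497,  0.77320882]), 'moment': array([0.02896863, 0.0459368 , 0.01271101]), 'finger_force': 0.0, 'opening': 0.9990873273687261}
```

View pics/top0.png

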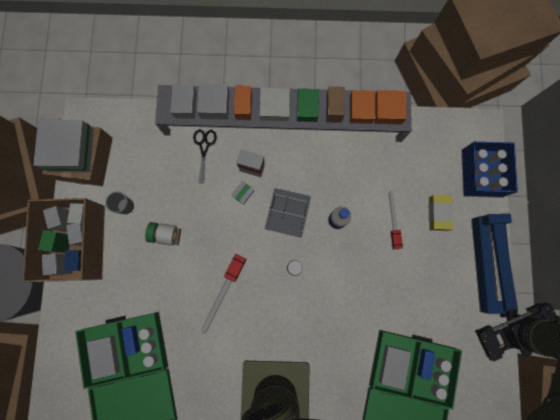

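View pics/side0.png

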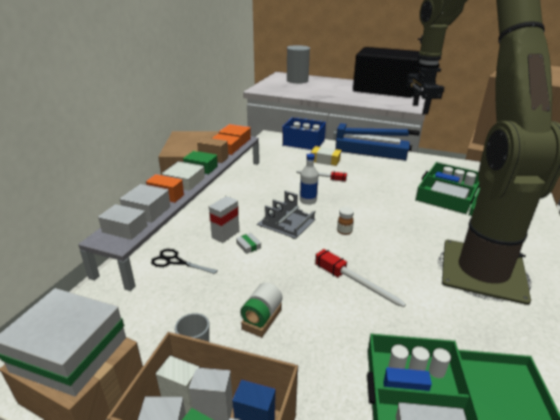

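The top view shows the dispenser at (289,212), the tray with both rolls at (163,233), and the bottle at (341,216). The gauze pack is at (243,192).

Candidates for the spindle:
- Red-gripped tool at (397,239), with its shaft up to (392,192). This is the smaller one.
- Larger red-gripped tool at (235,267), with its shaft to (206,330).

I choose the smaller one at the right and will check it in a close crop.

```bash
python3 - <<'E'
import cv2,numpy as np
t=cv2.imread("pics/top0.png");s=cv2.imread("pics/side0.png")
def c(i,x,y,w,h): return cv2.resize(i[y:y+h,x:x+w],(400,300),interpolation=cv2.INTER_CUBIC)
a=np.vstack([np.hstack([c(t,253,182,72,54),c(t,355,185,80,60)]),np.hstack([c(s,250,185,80,60),c(t,130,205,72,54)])])
a=cv2.convertScaleAbs(a,alpha=1.5)
cv2.imwrite("pics/mos.png",a)
E
```

```text
(no output)
```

View pics/mos.png

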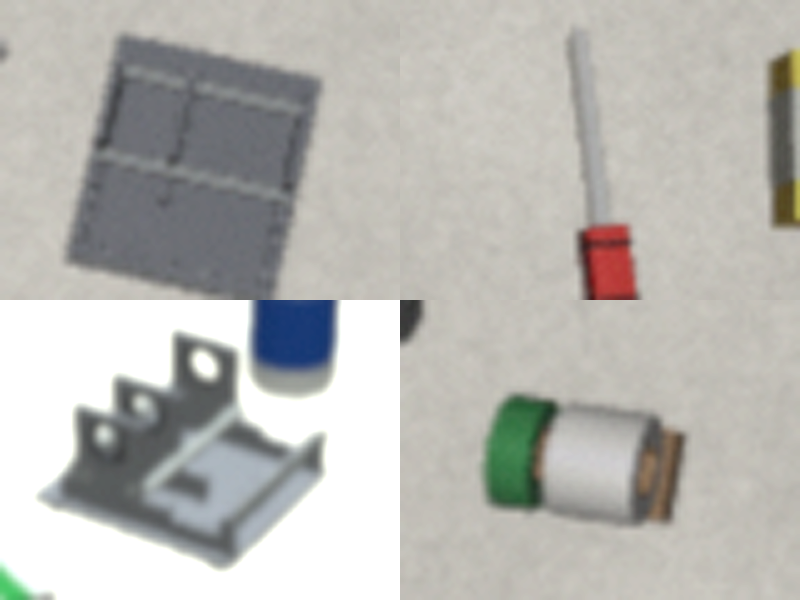

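The crop confirms the small tool at right, grip down-image and shaft up-image. The dispenser's tear side faces the robot, and its narrow bay is on the left. The right side is blocked by the bottle, so I will insert from the left. The tray has the green roll on the left and the white one on the right.

```bash
cat > h.py <<'E'
import cv2,numpy as np
from plant import *
def cam(n):
    s=snapshot(n); s["f"]=s["img"].shape[0]/2/np.tan(np.radians(s["vertical_fov"])/2); return s
def ray(s,u,v):
    E=np.array(s["extrinsics"]); d=E[:3,:3]@np.array([(u-s["cx"])/s["f"],-(v-s["cy"])/s["f"],-1]); return E[:3,3],d
def onz(s,u,v,z):
    o,d=ray(s,u,v); return o+d*(z-o[2])/d[2]
def proj(s,p):
    E=np.array(s["extrinsics"]); c=E[:3,:3].T@(np.array(p)-E[:3,3]); return np.array([s["cx"]-s["f"]*c[0]/c[2],s["cy"]+s["f"]*c[1]/c[2]])
def tri(s1,p1,s2,p2):
    o1,d1=ray(s1,*p1);o2,d2=ray(s2,*p2);A=np.stack([d1,-d2],1);t=np.linalg.lstsq(A,o2-o1,rcond=None)[0]
    a,b=o1+d1*t[0],o2+d2*t[1];return (a+b)/2,np.linalg.norm(a-b)
def blob(m,roi):
    x0,y0,x1,y1=roi; k=np.zeros(m.shape,np.uint8);k[y0:y1,x0:x1]=m[y0:y1,x0:x1]
    n,l,st,c=cv2.connectedComponentsWithStats(k); i=1+np.argmax(st[1:,4]); return (l==i).astype(np.uint8)
def rect(m):
    c=max(cv2.findContours(m,0,cv2.CHAIN_APPROX_NONE)[0],key=cv2.contourArea);return cv2.minAreaRect(c)
E
python3 - <<'E'
from h import *
t=cam("top");I=t["img"].astype(int);hsv=cv2.cvtColor(t["img"],cv2.COLOR_RGB2HSV)
g=cv2.cvtColor(t["img"],cv2.COLOR_RGB2GRAY)
np.set_printoptions(precision=4,suppress=True)
print("bg gray",g[230:240,260:265].mean(), "base",g[225:230,285:290].mean())
def show(name,m,z):
    r=rect(m);b=cv2.boxPoints(r);P=np.array([onz(t,*p,z) for p in b])
    ys,xs=np.nonzero(m)
    print(name,"rect",np.round(r[0],1),np.round(r[1],1),round(r[2],1),"area",m.sum());print(P[:,:2].tolist() and P[:,:2]);print(" ctr",P.mean(0)[:2],"sides",np.linalg.norm(P[1]-P[0]),np.linalg.norm(P[2]-P[1]),"edgeyaw",np.degrees(np.arctan2(*(P[1]-P[0])[1::-1])),"centroid",onz(t,xs.mean(),ys.mean(),z)[:2])
show("base",blob((g<125).astype(np.uint8),(262,182,322,242)),0.01)
red=((hsv[...,0]<8)|(hsv[...,0]>172))&(hsv[...,1]>120)
show("grip",blob(red.astype(np.uint8),(380,220,415,255)),0.028)
gr=(hsv[...,0]>45)&(hsv[...,0]<85)&(hsv[...,1]>90)
show("green",blob(gr.astype(np.uint8),(140,215,170,250)),0.0466)
print(g[190:250:3,150:160].mean(1),)
print("row233",g[233,140:190]); print("col170",g[212:256,168]); print("shaft row200",g[200,380:408],"row220",g[220,380:408]); print("col393",g[183:200,391:395].T)
E
```

```text
bg gray 130.84 base 73.8
base rect [287.3 213.6] [40.6 48.9] 12.3 area 1805
[[ 0.4968  0.0588]
 [ 0.655   0.0303]
 [ 0.6299 -0.1004]
 [ 0.4728 -0.0696]]
 ctr [ 0.5636 -0.0202] sides 0.16066083535238038 0.13308190457673919 edgeyaw -10.212969382264907 centroid [ 0.5665 -0.0218]
grip rect [396.5 239. ] [18.   8.7] 82.9 area 155
[[ 0.5157 -0.3518]
 [ 0.52   -0.3793]
 [ 0.4635 -0.3855]
 [ 0.4592 -0.3582]]
 ctr [ 0.4896 -0.3687] sides 0.027803596779846004 0.05686812070555485 edgeyaw -81.15376084882995 centroid [ 0.4894 -0.3686]
green rect [150.5 231.8] [ 9.3 18.1] 8.1 area 144
[[0.4606 0.4242]
 [0.5172 0.4207]
 [0.5139 0.3913]
 [0.4574 0.395 ]]
 ctr [0.4873 0.4078] sides 0.05666464907522826 0.029585922025202813 edgeyaw -3.5185596138432884 centroid [0.4875 0.4081]
[128.3 127.8 127.9 127.8 128.8 128.5 129.1 129.3 127.6 128.8 127.7  65.1
  64.1  81.5  92.8  90.   77.   67.2 122.8 126.3]
row233 [127 126 127 128 122  91  70  67  69  69  67  70  65  49  54  83 122 134
 136 136 138 137 138 136 136 138 136 135 135 135 135 128  94  72  76  77
  63  66  68  54  70 110 125 127 130 129 125 124 126 126]
col170 [128 126 126 126 125 126 127 127 129 129 127 123 102  93 101 110 118 123
 127 129 134 135 138 137 138 135 130 126 121 113 106  96  91 104 126 126
 125 126 125 126 129 129 129 130]
shaft row200 [133 133 134 134 131 129 128 131 131 102 101 113 114 116 121 126 128 127
 128 130 132 131 130 132 129 125 127 127] row220 [133 128 128 127 131 130 128 130 132 130 129 108 100 108 114 116 123 130
 130 130 131 131 132 132 132 130 128 129]
col393 [[129 131 128 132 132 133 131 124 114 116 116 115 113 115 115 113 114]
 [128 131 128 129 133 131 129 128 122 119 114 114 117 116 117 116 116]
 [128 130 128 128 131 128 128 128 126 126 125 125 128 127 125 118 114]
 [129 131 130 130 131 130 129 127 127 127 128 130 129 129 128 125 122]]
```

```bash
python3 - <<'E'
from h import *
np.set_printoptions(precision=4,suppress=True)
t=cam("top");s=cam("side")
g=cv2.cvtColor(t["img"],cv2.COLOR_RGB2GRAY).astype(float)
yaws=[]
mid=[]
for (a,b) in (((275.5,195),(307.9,201.1)),((270.1,210.3),(305.2,217.1))):
    U=[];V=[];W=[]
    for u in range(int(a[0])+1,int(b[0])):
        v0=a[1]+(b[1]-a[1])*(u-a[0])/(b[0]-a[0]); r=np.arange(round(v0)-2,round(v0)+3)
        w=g[r,u]-g[r,u].min(); 
        if w.max()<12: continue
        U.append(u);V.append((w**2@r)/(w**2).sum())
    k=np.polyfit(U,V,1); k=np.polyfit(np.array(U)[m],np.array(V)[m],1) if (m:=abs(np.polyval(k,U)-V)<.6).sum()>8 else k
    e=[onz(t,u,np.polyval(k,u),.0395) for u in(a[0],b[0])]
    print("bar",e[0][:2],e[1][:2],"yaw",np.degrees(np.arctan2(*(e[0]-e[1])[1::-1]))-90,"len",np.linalg.norm(e[0]-e[1])); mid+=e
    n=e[0]-e[1];mid.append(n)
m=np.array(mid);n=m[2]+m[5];n/=np.linalg.norm(n);print("sep",abs(np.cross(n[:2],(m[3]-m[0])[:2])),"ctr(bars)",(m[0]+m[1]+m[3]+m[4])/4)
gs=cv2.cvtColor(s["img"],cv2.COLOR_RGB2GRAY)
big=cv2.resize(gs[180:235,245:325],None,fx=8,fy=8,interpolation=cv2.INTER_CUBIC)
H=[]
for (x,y) in((271,212.4),(278.6,205.6),(291,197.6)):
    # bright patch in hole
    X=int((x-245+.5)*8);Y=int((y-180+.5)*8);R=40
    p=big[Y-R:Y+R,X-R:X+R].astype(int); c=p[R-6:R+6,R-6:R+6].mean(); lo=p.min(); th=(c+lo)/2
    n,l,st,cen=cv2.connectedComponentsWithStats((p>th).astype(np.uint8)); i=l[R,R]
    px=(X-R+cen[i][0])/8+245-.5+.06,(Y-R+cen[i][1])/8+180-.5+.06
    P=onz(s,*px,.0615);H.append(P);print("hole",np.round(px,2),"size px",st[i]/8.,P)
H=np.array(H);d=H[0]-H[2];print("dist",np.linalg.norm(H[0]-H[1]),np.linalg.norm(H[0]-H[2]),"yaw",np.degrees(np.arctan2(d[1],d[0]))-90)
# project hypothesised disp
E
```

```text
bar [0.6206 0.0196] [ 0.5999 -0.0845] yaw -11.199662119749334 len 0.106133150480051
bar [0.5717 0.0352] [ 0.5495 -0.0769] yaw -11.210666776546162 len 0.11435385443590276
sep 0.05097525866456592 ctr(bars) [ 0.5854 -0.0266  0.0395]
hole [270.7  210.47] size px [  1.5     0.      6.875   6.625 186.5  ] [0.6025 0.0162 0.0615]
hole [278.29 205.65] size px [  2.5     2.625   4.375   5.25  131.25 ] [ 0.5915 -0.0182  0.0615]
hole [290.47 197.4 ] size px [  2.      2.      5.      5.75  172.125] [ 0.5739 -0.0793  0.0615]
dist 0.03605878906149356 0.09962250926517151 yaw -16.630452846553936<stdin>:18: DeprecationWarning: Arrays of 2-dimensional vectors are deprecated. Use arrays of 3-dimensional vectors instead. (deprecated in NumPy 2.0)
```

```bash
python3 - <<'E'
from h import *
np.set_printoptions(precision=4,suppress=True)
t=cam("top");s=cam("side")
g=cv2.GaussianBlur(cv2.cvtColor(t["img"],cv2.COLOR_RGB2GRAY),(3,3),.6).astype(np.float32)
def prof(P):  # sample gray at world pts
    p=np.array([proj(t,q) for q in P],np.float32);return cv2.remap(g,p[:,:1],p[:,1:],cv2.INTER_CUBIC).ravel()
def edge(v,ss,lo,hi):
    m=(ss>=lo)&(ss<=hi);d=abs(np.gradient(v[m]));d[d<d.max()*.4]=0;return (d*ss[m]).sum()/d.sum()
O=np.array([.586,-.027]);a=np.radians(-11.2);X=np.array([np.cos(a),np.sin(a)]);Y=np.array([-X[1],X[0]])
ss=np.arange(-.12,.12,.001)
for x in(-.068,-.06,-.05):
    v=prof([[*(O+x*X+y*Y),.01] for y in ss]);print("y edges",x,edge(v,ss,-.08,-.05),edge(v,ss,.05,.08))
for y in(-.03,0,.035):
    v=prof([[*(O+x*X+y*Y),.01] for x in ss]);print("x back edge",y,edge(v,ss,.04,.065))
# white roll silhouette
gg=cv2.cvtColor(t["img"],cv2.COLOR_RGB2GRAY).astype(float)
C=[]
r=np.arange(214,256)
for u in range(157,171):
    d=abs(np.gradient(gg[r,u])); 
    def ed(lo,hi):
        m=(r>=lo)&(r<=hi);w=abs(np.gradient(gg[r,u]))
        k=np.nonzero(m&(gg[r,u]<118))[0]
        return k
    dn=np.nonzero(gg[r,u]<116)[0]
    f=lambda i,j:r[i]+(116-gg[r[i],u])/(gg[r[j],u]-gg[r[i],u])*(r[j]-r[i])
    lo,hi=f(dn[0],dn[0]-1),f(dn[-1],dn[-1]+1)
    C.append((u,lo,hi))
C=np.array(C);k=np.polyfit(C[:,0],(C[:,1]+C[:,2])/2,1);print("white widths px",(C[:,2]-C[:,1]),"mid res",C[:,1:].mean(1)-np.polyval(k,C[:,0]))
p,q=[onz(t,u,np.polyval(k,u),.0466) for u in(157,170)]
d=p-q;ty=np.degrees(np.arctan2(d[1],d[0]))-90;print("tray yaw",ty,"axis pts",p[:2],q[:2])
# ends along top line z=.0786
for n,u in(("greenL",144.8),("greenR",152.5),("whiteL",155.2),("whiteR",171.7)):
    A=onz(t,u,np.polyval(k,u)-.0,.0466); 
    # top line: shift v so that it lies over axis
    from scipy.optimize import brentq
    axx=lambda y:q[0]+(p[0]-q[0])*(y-q[1])/(p[1]-q[1])
    h=lambda v:(lambda B:B[0]-axx(B[1]))(onz(t,u,v,.0786))
    v=brentq(h,200,270);print(n,v,onz(t,u,v,.0786)[:2])
# spindle shaft left edge
hs=[]
for v in range(196,230):
    row=gg[v,380:400];i=np.argmax(row<116);hs.append((v,380+i-1+(row[i-1]-116)/(row[i-1]-row[i])))
hs=np.array(hs);k=np.polyfit(hs[:,0],hs[:,1],1);e=[onz(t,np.polyval(k,v),v,.014) for v in(196,229)];d=e[0]-e[1]
print("shaft left edge",e[0][:2],e[1][:2],"yaw",np.degrees(np.arctan2(d[1],d[0])),"res",np.std(hs[:,1]-np.polyval(k,hs[:,0])))
for n,px,z in(("medbox top",(250,157),.11),("gauze",(243,192),.022),("bottle top",(344,214),.17),("jar",(295,268),.075)):print(n,onz(t,*px,z)[:2])
im=cv2.resize(t["img"][140:200,225:305],(800,600),interpolation=cv2.INTER_CUBIC);cv2.imwrite("pics/med.png",im[:,:,::-1])
E
```

```text
y edges -0.068 -0.05875289356420593 0.06407993222543765
y edges -0.06 -0.058654839697641833 0.0645256651859562
y edges -0.05 -0.059029832992282316 0.06416455357864309
x back edge -0.03 0.05081710100417345
x back edge 0 0.051439362832161266
x back edge 0.035 0.0511348904258554
white widths px [22.0238 21.5903 21.0524 21.7143 22.2333 22.1667 21.7642 21.7609 21.7098
 21.8171 21.9022 22.2515 21.9725 21.6266] mid res [-0.2773 -0.0567  0.3674  0.0135 -0.0975  0.0487  0.1704  0.079  -0.0914
 -0.1154 -0.0051 -0.0932  0.0508  0.0069]
tray yaw -6.050353992391663 axis pts [0.4842 0.387 ] [0.4798 0.3459]
greenL 230.67815775966923 [0.4872 0.4153]
greenR 231.73430573851934 [0.4846 0.3915]
whiteL 232.1046433414928 [0.4838 0.3831]
whiteR 234.3678175818859 [0.4784 0.3322]
shaft left edge [ 0.6303 -0.3467] [ 0.5226 -0.3584] yaw 6.217204072930295 res 0.19442094360401446
medbox top [0.7207 0.1004]
gauze [0.6277 0.1255]
bottle top [ 0.5438 -0.1801]
jar [ 0.3881 -0.0472]
```

View pics/med.png

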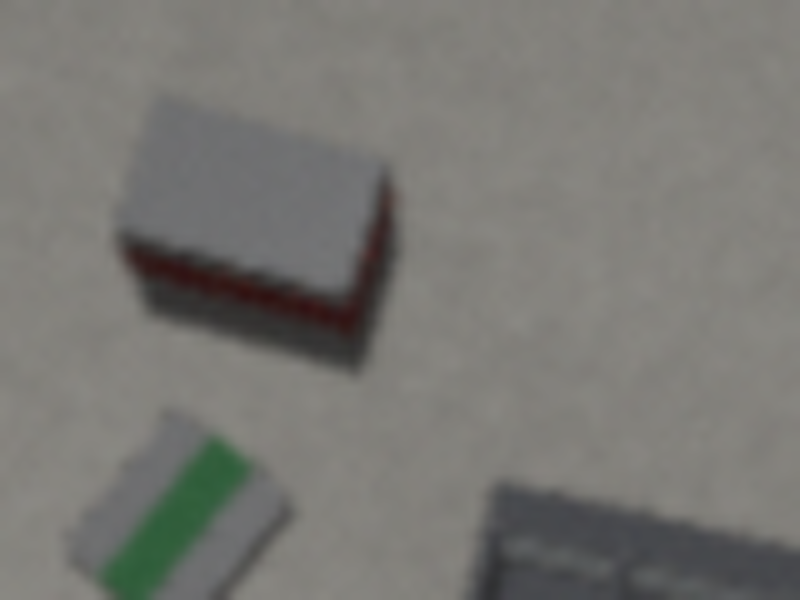

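The crop shows the medicine box top with corners near (241,150), (264,156), (260,170) and (237,163). The box is 110 mm high, so I keep the gripper body above 0.115 m there. The gauze pack is at (243,192), and the left dispenser corner is at about (275,188).

Measured positions, which agree with the given sizes:
- Dispenser: (0.5857, -0.0242), yaw -11.2°
- White roll: (0.481, 0.358); green roll: (0.486, 0.403); tray yaw -6°
- Spindle grip: (0.4895, -0.369), yaw 6.2°

```bash
cat >> h.py <<'E'
from scipy.spatial.transform import Rotation as Ro
D=np.array([.5857,-.0242]);DY=-11.2
def dis(x,y): a=np.radians(DY);return D+np.array([x*np.cos(a)-y*np.sin(a),x*np.sin(a)+y*np.cos(a)])
def go(xy,z,yyaw):
    """remaining: rz (rad) to bring tool y to yaw yyaw(deg), tilt, then shift (cm) in the tool frame after the turn"""
    st=get_state();R=Ro.from_quat(st["eef_rot"]).as_matrix();cur=np.degrees(np.arctan2(R[1,1],R[0,1]))
    dr=(yyaw-cur+180)%360-180;a=np.radians(yyaw);ty=np.array([np.cos(a),np.sin(a),0]);tx=np.array([-ty[1],ty[0],0]);d=np.array([*xy,z])-st["tool_pos"]
    print("t",round(st["clock"],2),"pos",np.round(st["tool_pos"],4),"yaw",round(cur,2),"tilt",np.round(R[:2,2],4),"rz",round(-np.radians(dr),3),"x,y,z cm",np.round([d@tx*100,d@ty*100,-d[2]*100],2),"F",np.round(st["contact_force"],1),"open",round(st["opening"]*8.81,2),"ff",round(st["finger_force"],1),"q",np.round(st["q"],2))
E
```

Call:
send_rows --motion '[{"x": 4, "y": 0, "z": 0, "rx": 0, "ry": 0, "rz": -0.15, "jaw": 8.8}, {"x": 4, "y": 0, "z": 0, "rx": 0, "ry": 0, "rz": -0.15, "jaw": 8.8}, {"x": 4, "y": 0, "z": 0, "rx": 0, "ry": 0, "rz": -0.15, "jaw": 8.8}, {"x": 4, "y": 0, "z": 0, "rx": 0, "ry": 0, "rz": -0.15, "jaw": 8.8}, {"x": 4, "y": 0, "z": 0, "rx": 0, "ry": 0, "rz": -0.15, "jaw": 8.8}]' --grip_force 25

```text
clock: 0.85
tool_pos: [0.4016, -0.4425, 0.2498]
eef_rot: [0.833, 0.553, 0.0, 0.001]
contact_force: [0.6, -0.2, 0.5]
opening: 0.998
finger_force: 0.0
```

```bash
python3 -c "
from h import *
go([.481,.3576],.25,-6)"
```

```text
t 0.85 pos [ 0.4016 -0.4425  0.2498] yaw -22.85 tilt [ 0.0012 -0.0006] rz -0.294 x,y,z cm [ 8.04e+01 -4.70e-01 -2.00e-02] F [ 0.6 -0.2  0.5] open 8.8 ff 0.0 q [ 0.98  0.67 -0.39  1.65  0.31  0.89  0.07]
```

Call:
send_rows --motion '[{"x": 5, "rz": -0.147, "jaw": 8.8}, {"x": 5, "rz": -0.147, "jaw": 8.8}, {"x": 5, "jaw": 8.8}, {"x": 5, "jaw": 8.8}, {"x": 5, "jaw": 8.8}]'

```text
schema error: expected keys x, y, z, rx, ry, rz, jaw
```

Call:
send_rows --motion '[{"x": 5, "jaw": 8.8}, {"x": 5, "jaw": 8.8}, {"x": 5, "jaw": 8.8}, {"x": 5, "jaw": 8.8}, {"x": 5, "jaw": 8.8}]'

```text
schema error: expected keys x, y, z, rx, ry, rz, jaw
```

```bash
python3 -c "
from h import *
go([.481,.3576],.12,-6)"
```

```text
t 0.85 pos [ 0.4016 -0.4425  0.2498] yaw -22.85 tilt [ 0.0012 -0.0006] rz -0.294 x,y,z cm [80.4  -0.47 12.98] F [ 0.6 -0.2  0.5] open 8.8 ff 0.0 q [ 0.98  0.67 -0.39  1.65  0.31  0.89  0.07]
```

All seven keys are needed in every row.

Call:
send_rows --motion '[{"x": 5, "y": 0, "z": 0, "rx": 0, "ry": 0, "rz": -0.147, "jaw": 8.8}, {"x": 5, "y": 0, "z": 0, "rx": 0, "ry": 0, "rz": -0.147, "jaw": 8.8}, {"x": 5, "y": 0, "z": 0, "rx": 0, "ry": 0, "rz": 0, "jaw": 8.8}, {"x": 5, "y": 0, "z": 0, "rx": 0, "ry": 0, "rz": 0, "jaw": 8.8}, {"x": 5, "y": 0, "z": 0, "rx": 0, "ry": 0, "rz": 0, "jaw": 8.8}]'

```text
clock: 1.35
tool_pos: [0.4491, -0.1983, 0.2499]
eef_rot: [0.745, 0.667, 0.0, 0.0]
contact_force: [0.5, 0.7, 0.5]
opening: 0.995
finger_force: 0.0
```

Call:
send_rows --motion '[{"x": 5, "y": 0, "z": 0, "rx": 0, "ry": 0, "rz": 0, "jaw": 8.8}, {"x": 5, "y": 0, "z": 0, "rx": 0, "ry": 0, "rz": 0, "jaw": 8.8}, {"x": 5, "y": 0, "z": 0, "rx": 0, "ry": 0, "rz": 0, "jaw": 8.8}, {"x": 5, "y": 0, "z": 0, "rx": 0, "ry": 0, "rz": 0, "jaw": 8.8}, {"x": 5, "y": 0, "z": 0, "rx": 0, "ry": 0, "rz": 0, "jaw": 8.8}]'

```text
clock: 1.85
tool_pos: [0.4769, 0.0503, 0.2499]
eef_rot: [0.745, 0.667, 0.0, 0.0]
contact_force: [0.5, 0.2, -0.2]
opening: 0.999
finger_force: 0.0
```

```bash
python3 -c "
from h import *
go([.481,.3576],.12,-6)"
```

```text
t 1.85 pos [0.4769 0.0503 0.2499] yaw -6.37 tilt [ 0.0007 -0.0002] rz -0.006 x,y,z cm [30.6  -2.8  12.99] F [ 0.5  0.2 -0.2] open 8.8 ff 0.0 q [ 0.08  0.53 -0.44  1.98  0.34  0.7  -0.67]
```

Call:
send_rows --motion '[{"x": 5, "y": -0.5, "z": 0, "rx": 0, "ry": 0, "rz": -0.006, "jaw": 8.8}, {"x": 5, "y": -0.5, "z": 0, "rx": 0, "ry": 0, "rz": 0, "jaw": 8.8}, {"x": 5, "y": -0.5, "z": 0, "rx": 0, "ry": 0, "rz": 0, "jaw": 8.8}, {"x": 5, "y": -0.5, "z": 0, "rx": 0, "ry": 0, "rz": 0, "jaw": 8.8}, {"x": 4.5, "y": -0.5, "z": 0, "rx": 0, "ry": 0, "rz": 0, "jaw": 8.8}]'

```text
clock: 2.35
tool_pos: [0.4776, 0.2964, 0.2499]
eef_rot: [0.743, 0.669, 0.0, -0.0]
contact_force: [0.8, -0.4, 0.8]
opening: 0.998
finger_force: 0.0
```

Call:
send_rows --motion '[{"x": 3, "y": -0.3, "z": 1, "rx": 0, "ry": 0, "rz": 0, "jaw": 8.8}, {"x": 2, "y": 0, "z": 3, "rx": 0, "ry": 0, "rz": 0, "jaw": 8.8}, {"x": 1, "y": 0, "z": 3, "rx": 0, "ry": 0, "rz": 0, "jaw": 8.8}, {"x": 0, "y": 0, "z": 2, "rx": 0, "ry": 0, "rz": 0, "jaw": 8.8}, {"x": 0, "y": 0, "z": 0, "rx": 0, "ry": 0, "rz": 0, "jaw": 8.8}]'

```text
clock: 2.85
tool_pos: [0.4796, 0.3526, 0.1569]
eef_rot: [0.743, 0.669, -0.003, 0.0]
contact_force: [-0.3, -0.5, 0.3]
opening: 0.996
finger_force: 0.0
```

```bash
python3 -c "
from h import *
go([.481,.3576],.0395,-6)
for n in('top','side'):
    s=cam(n);p=proj(s,[.481,.3576,.06]).astype(int);x,y=max(p[0]-40,0),p[1]-40
    cv2.imwrite(f'pics/a_{n}.png',cv2.resize(s['img'][y:y+80,x:x+80,::-1],(400,400),interpolation=2))
a,b=[cv2.imread(f'pics/a_{n}.png') for n in('top','side')];cv2.imwrite('pics/a.png',np.hstack([a,b]))
"
```

```text
t 2.85 pos [0.4796 0.3526 0.1569] yaw -5.96 tilt [-0.0043 -0.0041] rz 0.001 x,y,z cm [ 0.52  0.09 11.74] F [-0.3 -0.5  0.3] open 8.78 ff 0.0 q [-0.52  0.79 -0.34  1.73  0.38  0.7  -1.17]
```

View pics/a.png

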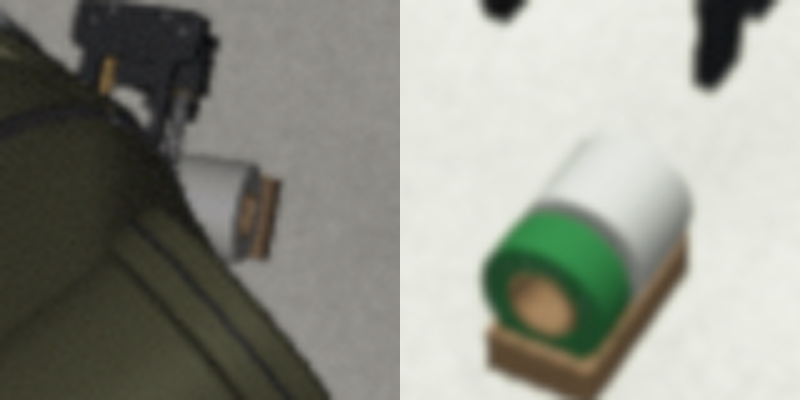

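The side view shows the open fingers straddling the white roll, with tips near (500,10) and (705,85) of the crop. The alignment fits, so I descend and grip.

Call:
send_rows --motion '[{"x": 0.3, "y": 0.1, "z": 2, "rx": 0, "ry": 0, "rz": 0, "jaw": 8.8}, {"x": 0.2, "y": 0, "z": 3, "rx": 0, "ry": 0, "rz": 0, "jaw": 8.8}, {"x": 0, "y": 0, "z": 3, "rx": 0, "ry": 0, "rz": 0, "jaw": 8.8}, {"x": 0, "y": 0, "z": 2.5, "rx": 0, "ry": 0, "rz": 0, "jaw": 8.8}, {"x": 0, "y": 0, "z": 1.2, "rx": 0, "ry": 0, "rz": 0, "jaw": 8.8}]'

```text
clock: 3.45
tool_pos: [0.4831, 0.3581, 0.0423]
eef_rot: [0.743, 0.669, -0.0, 0.0]
contact_force: [-0.1, 0.2, -0.2]
opening: 0.998
finger_force: 0.0
```

Call:
send_rows --motion '[{"x": 0, "y": 0, "z": 0, "rx": 0, "ry": 0, "rz": 0, "jaw": 8.0}, {"x": 0, "y": 0, "z": 0, "rx": 0, "ry": 0, "rz": 0, "jaw": 7.5}, {"x": 0, "y": 0, "z": 0, "rx": 0, "ry": 0, "rz": 0, "jaw": 7}, {"x": 0, "y": 0, "z": 0, "rx": 0, "ry": 0, "rz": 0, "jaw": 6}, {"x": 0, "y": 0, "z": 0, "rx": 0, "ry": 0, "rz": 0, "jaw": 5.5}]' --grip_force 25

```text
clock: 3.95
tool_pos: [0.4822, 0.3592, 0.0438]
eef_rot: [0.743, 0.669, 0.0, -0.0]
contact_force: [-4.0, 0.6, 6.0]
opening: 0.721
finger_force: 25.0
```

```bash
python3 -c "
from h import *
go([.481,.3576],.0385,-6)"
```

```text
t 3.95 pos [0.4822 0.3592 0.0438] yaw -5.99 tilt [-0.      0.0011] rz 0.0 x,y,z cm [-0.17 -0.11  0.53] F [-4.   0.6  6. ] open 6.35 ff 25.0 q [-0.57  0.96 -0.25  1.76  0.46  0.48 -1.24]
```

Call:
send_rows --motion '[{"x": 0, "y": 0, "z": -0.5, "rx": 0, "ry": 0, "rz": 0, "jaw": 5.5}, {"x": 0, "y": 0, "z": -2, "rx": 0, "ry": 0, "rz": 0, "jaw": 5.5}, {"x": 0, "y": 0, "z": -3.5, "rx": 0, "ry": 0, "rz": 0, "jaw": 5.5}, {"x": 0, "y": 0, "z": -3.5, "rx": 0, "ry": 0, "rz": 0, "jaw": 5.5}, {"x": 0, "y": 0, "z": -3.5, "rx": 0, "ry": 0, "rz": 0, "jaw": 5.5}]'

```text
clock: 4.45
tool_pos: [0.483, 0.358, 0.1741]
eef_rot: [0.743, 0.669, -0.0, 0.0]
contact_force: [-0.1, 0.1, -1.6]
opening: 0.722
finger_force: 25.0
```

```bash
python3 -c "
from h import *
go(dis(0,-.021),.17,-11.2)
s=cam('side');cv2.imwrite('pics/b.png',s['img'][170:370,150:450,::-1])
"
```

```text
t 4.45 pos [0.483  0.358  0.1741] yaw -6.04 tilt [ 0.0004 -0.0006] rz 0.09 x,y,z cm [-37.59  17.49   0.41] F [-0.1  0.1 -1.6] open 6.36 ff 25.0 q [-0.51  0.77 -0.36  1.71  0.37  0.73 -1.16]
```

View pics/b.png

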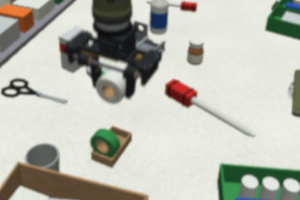

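The white roll is held level at crop (110,88), and the green one stays in the tray at (105,140).

Call:
send_rows --motion '[{"x": 0, "y": 0, "z": 0, "rx": 0, "ry": 0, "rz": 0.09, "jaw": 5.5}, {"x": -4, "y": 1.9, "z": 0, "rx": 0, "ry": 0, "rz": 0, "jaw": 5.5}, {"x": -4, "y": 1.9, "z": 0, "rx": 0, "ry": 0, "rz": 0, "jaw": 5.5}, {"x": -4, "y": 1.9, "z": 0, "rx": 0, "ry": 0, "rz": 0, "jaw": 5.5}, {"x": -4, "y": 1.9, "z": 0, "rx": 0, "ry": 0, "rz": 0, "jaw": 5.5}]'

```text
clock: 5.0
tool_pos: [0.5269, 0.1847, 0.1728]
eef_rot: [0.773, 0.635, 0.0, 0.001]
contact_force: [1.0, -0.7, -2.2]
opening: 0.724
finger_force: 25.0
```

Call:
send_rows --motion '[{"x": -4, "y": 1.9, "z": 0, "rx": 0, "ry": 0, "rz": 0, "jaw": 5.5}, {"x": -4, "y": 1.9, "z": 0, "rx": 0, "ry": 0, "rz": 0, "jaw": 5.5}, {"x": -4, "y": 1.9, "z": 0, "rx": 0, "ry": 0, "rz": 0, "jaw": 5.5}, {"x": -4, "y": 1.9, "z": 0, "rx": 0, "ry": 0, "rz": 0, "jaw": 5.5}, {"x": -4, "y": 1.9, "z": 0, "rx": 0, "ry": 0, "rz": 0, "jaw": 5.5}]'

```text
clock: 5.5
tool_pos: [0.5811, -0.0303, 0.1728]
eef_rot: [0.773, 0.635, -0.0, 0.0]
contact_force: [0.6, 0.5, -1.5]
opening: 0.722
finger_force: 25.0
```

Call:
send_rows --motion '[{"x": -1, "y": 0.3, "z": 0, "rx": 0, "ry": 0, "rz": 0, "jaw": 5.5}, {"x": 0, "y": 0, "z": 0, "rx": 0, "ry": 0, "rz": 0, "jaw": 5.5}, {"x": 0, "y": 0, "z": 0, "rx": 0, "ry": 0, "rz": 0, "jaw": 5.5}, {"x": 0, "y": 0, "z": 0, "rx": 0, "ry": 0, "rz": 0, "jaw": 5.5}, {"x": 0, "y": 0, "z": 0, "rx": 0, "ry": 0, "rz": 0, "jaw": 5.5}]'

```text
clock: 6.0
tool_pos: [0.5816, -0.0359, 0.1729]
eef_rot: [0.772, 0.636, 0.0, -0.0]
contact_force: [-0.0, 0.1, -0.0]
opening: 0.723
finger_force: 25.0
```

```bash
python3 -c "
from h import *
go(dis(0,-.021),.0665,-11.2)
s=cam('side');i=s['img'][150:240,240:360];p=proj(s,[*dis(0,-.021),.0615])
cv2.imwrite('pics/c.png',cv2.resize(i[...,::-1],(800,600),interpolation=2));print(p)
"
```

```text
t 6.0 pos [ 0.5816 -0.0359  0.1729] yaw -10.98 tilt [0.0001 0.0009] rz 0.004 x,y,z cm [-0.87  0.17 10.64] F [-0.   0.1 -0. ] open 6.37 ff 25.0 q [ 0.22  0.76 -0.41  1.76  0.43  0.71 -0.61]
[284.37705563 202.11765952]
```

View pics/c.png

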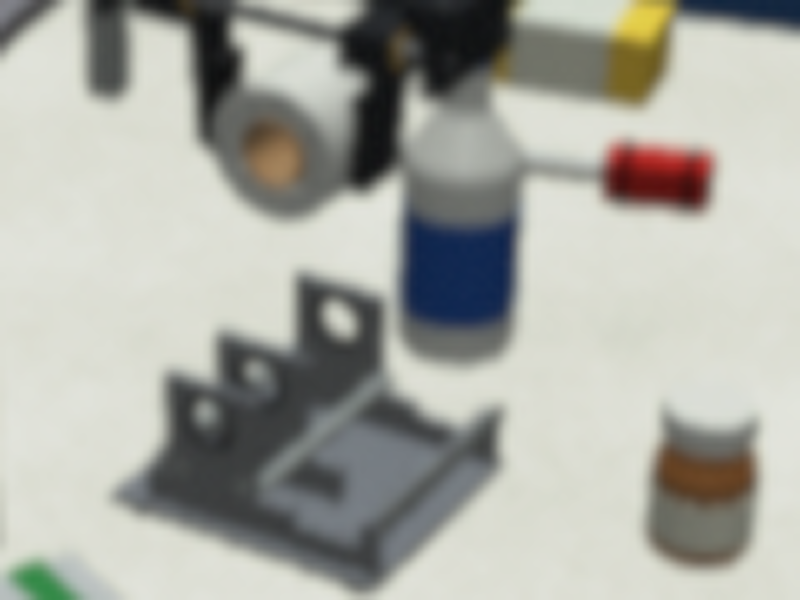

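The white roll hangs above the dispenser, with its core end at crop (275,152). The cheek holes are at (207,412), (257,372) and (340,317). I check the side-camera offset numerically.

```bash
python3 -c "
from h import *
s=cam('side');h=cv2.cvtColor(s['img'],cv2.COLOR_RGB2HSV)
m=blob(((h[...,0]>5)&(h[...,0]<22)&(h[...,1]>70)).astype(np.uint8),(270,162,292,185));y,x=np.nonzero(m);print('core px',x.mean(),y.mean(),m.sum())
st=get_state();T=st['tool_pos'];a=np.radians(-11.2);Y=np.array([-np.sin(a),np.cos(a),0])
for dz in (0,.003,.008):print('expected',proj(s,T+.025*Y+[0,0,dz]))
for yy in(.057,.015,.010,.052,.0125,-.052,-.0545,-.057):print(yy,proj(s,[*dis(0,yy),.0615]))
for nm,p in(('near rim pts',.0),):pass
"
```

```text
core px 280.6461538461538 172.7076923076923 65
expected [279.37237824 173.7619394 ]
expected [279.37924361 172.82407313]
expected [279.39072604 171.25547972]
0.057 [270.52702502 213.41679145]
0.015 [278.14245221 207.20397367]
0.01 [279.02409247 206.48471391]
0.052 [271.453767   212.66073682]
0.0125 [278.58391879 206.8438164 ]
-0.052 [289.54243532 197.90363947]
-0.0545 [289.95112193 197.57022477]
-0.057 [290.35865682 197.23774965]
```

Call:
send_rows --motion '[{"x": -0.5, "y": 0.15, "z": 1, "rx": 0, "ry": 0, "rz": 0.004, "jaw": 5.5}, {"x": -0.35, "y": 0, "z": 2.5, "rx": 0, "ry": 0, "rz": 0, "jaw": 5.5}, {"x": 0, "y": 0, "z": 2.5, "rx": 0, "ry": 0, "rz": 0, "jaw": 5.5}, {"x": 0, "y": 0, "z": 2, "rx": 0, "ry": 0, "rz": 0, "jaw": 5.5}, {"x": 0, "y": 0, "z": 1, "rx": 0, "ry": 0, "rz": 0, "jaw": 5.5}]'

```text
clock: 6.6
tool_pos: [0.5802, -0.0472, 0.0804]
eef_rot: [0.774, 0.633, -0.001, -0.001]
contact_force: [-0.0, 0.0, -1.6]
opening: 0.726
finger_force: 25.0
```

Call:
send_rows --motion '[{"x": 0, "y": 0, "z": 0.5, "rx": 0, "ry": 0, "rz": 0, "jaw": 5.5}, {"x": 0, "y": 0, "z": 0.4, "rx": 0, "ry": 0, "rz": 0, "jaw": 5.5}, {"x": 0, "y": 0, "z": 0.4, "rx": 0, "ry": 0, "rz": 0, "jaw": 5.5}, {"x": 0, "y": 0, "z": 0.3, "rx": 0, "ry": 0, "rz": 0, "jaw": 5.5}, {"x": 0, "y": 0, "z": 0, "rx": 0, "ry": 0, "rz": 0, "jaw": 5.5}]'

```text
clock: 7.1
tool_pos: [0.5816, -0.0469, 0.0668]
eef_rot: [0.774, 0.633, 0.0, 0.0]
contact_force: [0.6, -0.1, -1.7]
opening: 0.724
finger_force: 25.0
```

```bash
python3 -c "
from h import *
go(dis(0,-.021),.0645,-11.2)"
```

```text
t 7.1 pos [ 0.5816 -0.0469  0.0668] yaw -11.4 tilt [ 0.0003 -0.0001] rz -0.004 x,y,z cm [ 0.2  -0.04  0.23] F [ 0.6 -0.1 -1.7] open 6.38 ff 25.0 q [ 0.18  0.91 -0.31  1.81  0.52  0.5  -0.68]
```

Call:
send_rows --motion '[{"x": 0.2, "y": 0, "z": 0.2, "rx": 0, "ry": 0, "rz": -0.004, "jaw": 5.5}, {"x": 0, "y": 0, "z": 0.1, "rx": 0, "ry": 0, "rz": 0, "jaw": 5.5}, {"x": 0, "y": 0, "z": 0, "rx": 0, "ry": 0, "rz": 0, "jaw": 5.5}, {"x": 0, "y": 0, "z": 0, "rx": 0, "ry": 0, "rz": 0, "jaw": 5.5}, {"x": 0, "y": 0, "z": 0, "rx": 0, "ry": 0, "rz": 0, "jaw": 5.5}]'

```text
clock: 7.6
tool_pos: [0.582, -0.0449, 0.0638]
eef_rot: [0.773, 0.635, 0.0, 0.0]
contact_force: [-0.6, 0.3, -1.0]
opening: 0.726
finger_force: 25.0
```

Call:
send_rows --motion '[{"x": 0, "y": 0, "z": 0.1, "rx": 0, "ry": 0, "rz": 0, "jaw": 5.5}, {"x": 0, "y": 0, "z": 0.1, "rx": 0, "ry": 0, "rz": 0, "jaw": 5.5}, {"x": 0, "y": 0, "z": 0, "rx": 0, "ry": 0, "rz": 0, "jaw": 5.5}, {"x": 0, "y": 0, "z": 0, "rx": 0, "ry": 0, "rz": 0, "jaw": 5.5}, {"x": 0, "y": 0, "z": 0, "rx": 0, "ry": 0, "rz": 0, "jaw": 5.5}]'

```text
clock: 8.1
tool_pos: [0.5819, -0.0449, 0.0617]
eef_rot: [0.773, 0.635, 0.0, 0.0]
contact_force: [0.2, 0.7, -1.2]
opening: 0.729
finger_force: 25.0
```

Call:
send_rows --motion '[{"x": 0, "y": 0, "z": 0.1, "rx": 0, "ry": 0, "rz": 0, "jaw": 5.5}, {"x": 0, "y": 0, "z": 0.1, "rx": 0, "ry": 0, "rz": 0, "jaw": 5.5}, {"x": 0, "y": 0, "z": 0, "rx": 0, "ry": 0, "rz": 0, "jaw": 5.5}, {"x": 0, "y": 0, "z": 0, "rx": 0, "ry": 0, "rz": 0, "jaw": 5.5}, {"x": 0, "y": 0, "z": 0, "rx": 0, "ry": 0, "rz": 0, "jaw": 5.5}]'

```text
clock: 8.6
tool_pos: [0.5819, -0.0449, 0.0597]
eef_rot: [0.773, 0.635, -0.0, 0.0]
contact_force: [-0.3, 1.1, -1.7]
opening: 0.722
finger_force: 25.0
```

```bash
python3 -c "
from h import *
go(dis(0,-.021),.0645,-11.2)
s=cam('side');i=s['img'][165:225,250:330]
t=cam('top');j=t['img'][180:240,250:330]
cv2.imwrite('pics/d.png',cv2.resize(np.hstack([i,j])[...,::-1],(800,300),interpolation=2))
"
```

```text
t 8.6 pos [ 0.5819 -0.0449  0.0597] yaw -11.17 tilt [-0.     -0.0001] rz 0.001 x,y,z cm [-0.   -0.03 -0.48] F [-0.3  1.1 -1.7] open 6.36 ff 25.0 q [ 0.17  0.92 -0.3   1.81  0.53  0.48 -0.69]
```

View pics/d.png

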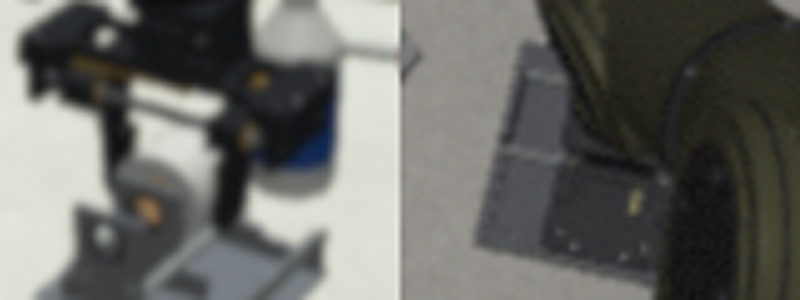

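The roll is in the wide bay, with its core seen through the middle hole at (150,208). The roll centre lies 3 mm above the TCP, so seating is expected at TCP z 0.0587. That is about 1 mm further down.

Call:
send_rows --motion '[{"x": 0, "y": 0, "z": 0.1, "rx": 0, "ry": 0, "rz": 0, "jaw": 5.5}, {"x": 0, "y": 0, "z": 0.05, "rx": 0, "ry": 0, "rz": 0, "jaw": 5.5}, {"x": 0, "y": 0, "z": 0, "rx": 0, "ry": 0, "rz": 0, "jaw": 5.5}, {"x": 0, "y": 0, "z": 0, "rx": 0, "ry": 0, "rz": 0, "jaw": 5.5}, {"x": 0, "y": 0, "z": 0, "rx": 0, "ry": 0, "rz": 0, "jaw": 5.5}]'

```text
clock: 9.2
tool_pos: [0.5824, -0.0449, 0.059]
eef_rot: [0.773, 0.635, 0.0, 0.0]
contact_force: [-0.3, -0.9, 4.7]
opening: 0.722
finger_force: 25.0
```

Contact is made, so the roll is seated. Now I release and lift.

Call:
send_rows --motion '[{"x": 0, "y": 0, "z": 0, "rx": 0, "ry": 0, "rz": 0, "jaw": 6.6}, {"x": 0, "y": 0, "z": 0, "rx": 0, "ry": 0, "rz": 0, "jaw": 7.2}, {"x": 0, "y": 0, "z": 0, "rx": 0, "ry": 0, "rz": 0, "jaw": 8}, {"x": 0, "y": 0, "z": 0, "rx": 0, "ry": 0, "rz": 0, "jaw": 8.8}, {"x": 0, "y": 0, "z": 0, "rx": 0, "ry": 0, "rz": 0, "jaw": 8.8}]'

```text
clock: 9.7
tool_pos: [0.5819, -0.0449, 0.0581]
eef_rot: [0.773, 0.635, -0.0, -0.0]
contact_force: [0.7, 0.4, 0.4]
opening: 0.998
finger_force: 0.0
```

Call:
send_rows --motion '[{"x": 0, "y": 0, "z": -1, "rx": 0, "ry": 0, "rz": 0, "jaw": 8.8}, {"x": 0, "y": 0, "z": -2, "rx": 0, "ry": 0, "rz": 0, "jaw": 8.8}, {"x": 0, "y": 0, "z": -3, "rx": 0, "ry": 0, "rz": 0, "jaw": 8.8}, {"x": 0, "y": 0, "z": -3, "rx": 0, "ry": 0, "rz": 0, "jaw": 8.8}, {"x": 0, "y": 0, "z": -3, "rx": 0, "ry": 0, "rz": 0, "jaw": 8.8}]'

```text
clock: 10.2
tool_pos: [0.5818, -0.0448, 0.1801]
eef_rot: [0.773, 0.635, 0.0, 0.0]
contact_force: [1.2, -0.1, 0.2]
opening: 1.002
finger_force: 0.0
```

```bash
python3 -c "
from h import *
go([.4858,.4032],.18,-6)"
```

```text
t 10.2 pos [ 0.5818 -0.0448  0.1801] yaw -11.17 tilt [ 0.0003 -0.    ] rz -0.09 x,y,z cm [ 4.356e+01 -1.423e+01  1.000e-02] F [ 1.2 -0.1  0.2] open 8.82 ff 0.0 q [ 0.24  0.75 -0.42  1.75  0.43  0.73 -0.6 ]
```

Call:
send_rows --motion '[{"x": 0, "y": 0, "z": 0, "rx": 0, "ry": 0, "rz": -0.09, "jaw": 8.8}, {"x": 4.6, "y": -1.5, "z": 0, "rx": 0, "ry": 0, "rz": 0, "jaw": 8.8}, {"x": 4.6, "y": -1.5, "z": 0, "rx": 0, "ry": 0, "rz": 0, "jaw": 8.8}, {"x": 4.6, "y": -1.5, "z": 0, "rx": 0, "ry": 0, "rz": 0, "jaw": 8.8}, {"x": 4.6, "y": -1.5, "z": 0, "rx": 0, "ry": 0, "rz": 0, "jaw": 8.8}]'

```text
clock: 10.7
tool_pos: [0.5411, 0.1461, 0.179]
eef_rot: [0.743, 0.669, 0.0, 0.0]
contact_force: [0.7, 0.8, 0.2]
opening: 0.996
finger_force: 0.0
```

Call:
send_rows --motion '[{"x": 4.6, "y": -1.5, "z": 0, "rx": 0, "ry": 0, "rz": 0, "jaw": 8.8}, {"x": 4.6, "y": -1.5, "z": 0, "rx": 0, "ry": 0, "rz": 0, "jaw": 8.8}, {"x": 4.6, "y": -1.5, "z": 0, "rx": 0, "ry": 0, "rz": 0, "jaw": 8.8}, {"x": 4.6, "y": -1.5, "z": 0, "rx": 0, "ry": 0, "rz": 0, "jaw": 8.8}, {"x": 4.6, "y": -1.5, "z": 0, "rx": 0, "ry": 0, "rz": 0, "jaw": 8.8}]'

```text
clock: 11.2
tool_pos: [0.4903, 0.3829, 0.179]
eef_rot: [0.743, 0.669, 0.0, 0.0]
contact_force: [1.0, 0.1, -1.1]
opening: 0.999
finger_force: 0.0
```

Call:
send_rows --motion '[{"x": 2, "y": -0.6, "z": 0, "rx": 0, "ry": 0, "rz": 0, "jaw": 8.8}, {"x": 0.2, "y": 0, "z": 2, "rx": 0, "ry": 0, "rz": 0, "jaw": 8.8}, {"x": 0, "y": 0, "z": 2.5, "rx": 0, "ry": 0, "rz": 0, "jaw": 8.8}, {"x": 0, "y": 0, "z": 1, "rx": 0, "ry": 0, "rz": 0, "jaw": 8.8}, {"x": 0, "y": 0, "z": 0, "rx": 0, "ry": 0, "rz": 0, "jaw": 8.8}]'

```text
clock: 11.7
tool_pos: [0.4867, 0.4025, 0.1222]
eef_rot: [0.743, 0.669, -0.002, 0.0]
contact_force: [0.1, 0.3, -0.2]
opening: 1.001
finger_force: 0.0
```

```bash
python3 -c "
from h import *
go([.4868,.4035],.0395,-6)
"
```

```text
t 11.7 pos [0.4867 0.4025 0.1222] yaw -6.02 tilt [-0.0021 -0.0023] rz -0.0 x,y,z cm [ 0.1  -0.    8.27] F [ 0.1  0.3 -0.2] open 8.82 ff 0.0 q [-0.58  0.87 -0.34  1.64  0.4   0.7  -1.22]
```

Call:
send_rows --motion '[{"x": 0.1, "y": 0, "z": 2.5, "rx": 0, "ry": 0, "rz": 0, "jaw": 8.8}, {"x": 0, "y": 0, "z": 3, "rx": 0, "ry": 0, "rz": 0, "jaw": 8.8}, {"x": 0, "y": 0, "z": 2, "rx": 0, "ry": 0, "rz": 0, "jaw": 8.8}, {"x": 0, "y": 0, "z": 0.7, "rx": 0, "ry": 0, "rz": 0, "jaw": 8.8}, {"x": 0, "y": 0, "z": 0, "rx": 0, "ry": 0, "rz": 0, "jaw": 8.8}]'

```text
clock: 12.2
tool_pos: [0.4877, 0.4045, 0.0415]
eef_rot: [0.743, 0.669, -0.0, 0.0]
contact_force: [0.2, -0.3, 0.1]
opening: 1.001
finger_force: 0.0
```

Call:
send_rows --motion '[{"x": 0, "y": 0, "z": 0, "rx": 0, "ry": 0, "rz": 0, "jaw": 8.0}, {"x": 0, "y": 0, "z": 0, "rx": 0, "ry": 0, "rz": 0, "jaw": 7.5}, {"x": 0, "y": 0, "z": 0, "rx": 0, "ry": 0, "rz": 0, "jaw": 7}, {"x": 0, "y": 0, "z": 0, "rx": 0, "ry": 0, "rz": 0, "jaw": 6}, {"x": 0, "y": 0, "z": 0, "rx": 0, "ry": 0, "rz": 0, "jaw": 5.5}]' --grip_force 20

```text
clock: 12.7
tool_pos: [0.4874, 0.4048, 0.0417]
eef_rot: [0.743, 0.669, 0.0, -0.0]
contact_force: [-0.7, -0.2, 3.9]
opening: 0.724
finger_force: 20.0
```

```bash
python3 -c "
from h import *
go([.4868,.4035],.0395,-6)
"
```

```text
t 12.7 pos [0.4874 0.4048 0.0417] yaw -6.01 tilt [0.0002 0.0004] rz -0.0 x,y,z cm [-0.13 -0.05  0.22] F [-0.7 -0.2  3.9] open 6.38 ff 20.0 q [-0.61  0.99 -0.28  1.66  0.45  0.56 -1.27]
```

Call:
send_rows --motion '[{"x": 0, "y": 0, "z": -0.5, "rx": 0, "ry": 0, "rz": 0, "jaw": 5.5}, {"x": 0, "y": 0, "z": -2, "rx": 0, "ry": 0, "rz": 0, "jaw": 5.5}, {"x": 0, "y": 0, "z": -3.5, "rx": 0, "ry": 0, "rz": 0, "jaw": 5.5}, {"x": 0, "y": 0, "z": -3.5, "rx": 0, "ry": 0, "rz": 0, "jaw": 5.5}, {"x": 0, "y": 0, "z": -3.8, "rx": 0, "ry": 0, "rz": 0, "jaw": 5.5}]'

```text
clock: 13.2
tool_pos: [0.4872, 0.404, 0.1753]
eef_rot: [0.743, 0.669, -0.001, 0.0]
contact_force: [0.4, -0.3, -1.1]
opening: 0.724
finger_force: 20.0
```

```bash
python3 -c "
from h import *
go(dis(0,.0345),.17,-11.2)
s=cam('side');h=cv2.cvtColor(s['img'],cv2.COLOR_RGB2HSV);gr=((h[...,0]>45)&(h[...,0]<85)&(h[...,1]>90)).astype(np.uint8)
T=get_state()['tool_pos'];p=proj(s,T+[0,0,.005]);x,y=p.astype(int);m=blob(gr,(x-25,y-30,x+25,y+30));yy,xx=np.nonzero(m);print('green held?',p,xx.mean(),yy.mean(),m.sum(),cv2.boundingRect(m))
"
```

```text
t 13.2 pos [0.4872 0.404  0.1753] yaw -6.01 tilt [-0.0007 -0.0011] rz 0.091 x,y,z cm [-36.64  17.98   0.53] F [ 0.4 -0.3 -1.1] open 6.38 ff 20.0 q [-0.57  0.81 -0.37  1.6   0.37  0.8  -1.19]
green held? [249.68819583 263.42087904] 252.52304147465438 263.89861751152074 434 (236, 251, 30, 29)
```

The green roll is held. Next it goes to the narrow bay.

Call:
send_rows --motion '[{"x": 0, "y": 0, "z": 0, "rx": 0, "ry": 0, "rz": 0.091, "jaw": 5.5}, {"x": -4, "y": 2, "z": 0, "rx": 0, "ry": 0, "rz": 0, "jaw": 5.5}, {"x": -4, "y": 2, "z": 0, "rx": 0, "ry": 0, "rz": 0, "jaw": 5.5}, {"x": -4, "y": 2, "z": 0, "rx": 0, "ry": 0, "rz": 0, "jaw": 5.5}, {"x": -4, "y": 2, "z": 0, "rx": 0, "ry": 0, "rz": 0, "jaw": 5.5}]'

```text
clock: 13.75
tool_pos: [0.5351, 0.2302, 0.1743]
eef_rot: [0.773, 0.635, 0.0, 0.0]
contact_force: [0.7, 1.1, 0.3]
opening: 0.72
finger_force: 20.0
```

Call:
send_rows --motion '[{"x": -4, "y": 2, "z": 0, "rx": 0, "ry": 0, "rz": 0, "jaw": 5.5}, {"x": -4, "y": 2, "z": 0, "rx": 0, "ry": 0, "rz": 0, "jaw": 5.5}, {"x": -4, "y": 2, "z": 0, "rx": 0, "ry": 0, "rz": 0, "jaw": 5.5}, {"x": -4, "y": 2, "z": 0, "rx": 0, "ry": 0, "rz": 0, "jaw": 5.5}, {"x": -3.5, "y": 1.5, "z": 0, "rx": 0, "ry": 0, "rz": 0, "jaw": 5.5}]'

```text
clock: 14.25
tool_pos: [0.5906, 0.019, 0.1742]
eef_rot: [0.774, 0.634, -0.0, 0.001]
contact_force: [0.3, -0.6, -1.0]
opening: 0.725
finger_force: 20.0
```

Call:
send_rows --motion '[{"x": -0.7, "y": 0.2, "z": 0, "rx": 0, "ry": 0, "rz": 0, "jaw": 5.5}, {"x": 0, "y": 0, "z": 0, "rx": 0, "ry": 0, "rz": 0, "jaw": 5.5}, {"x": 0, "y": 0, "z": 0, "rx": 0, "ry": 0, "rz": 0, "jaw": 5.5}, {"x": 0, "y": 0, "z": 0, "rx": 0, "ry": 0, "rz": 0, "jaw": 5.5}, {"x": 0, "y": 0, "z": 0, "rx": 0, "ry": 0, "rz": 0, "jaw": 5.5}]'

```text
clock: 14.75
tool_pos: [0.5904, 0.0171, 0.1744]
eef_rot: [0.772, 0.636, 0.0, -0.0]
contact_force: [-0.5, -0.3, -0.4]
opening: 0.72
finger_force: 20.0
```

```bash
python3 -c "
from h import *
go(dis(0,.0345),.0586,-11.2)"
```

```text
t 14.75 pos [0.5904 0.0171 0.1744] yaw -11.06 tilt [0.0001 0.0009] rz 0.003 x,y,z cm [-0.69  0.34 11.58] F [-0.5 -0.3 -0.4] open 6.35 ff 20.0 q [ 0.13  0.76 -0.41  1.74  0.42  0.73 -0.69]
```

Call:
send_rows --motion '[{"x": -0.5, "y": 0.3, "z": 1, "rx": 0, "ry": 0, "rz": 0.003, "jaw": 5.5}, {"x": -0.2, "y": 0, "z": 1.5, "rx": 0, "ry": 0, "rz": 0, "jaw": 5.5}, {"x": 0, "y": 0, "z": 1.5, "rx": 0, "ry": 0, "rz": 0, "jaw": 5.5}, {"x": 0, "y": 0, "z": 1, "rx": 0, "ry": 0, "rz": 0, "jaw": 5.5}, {"x": 0, "y": 0, "z": 0, "rx": 0, "ry": 0, "rz": 0, "jaw": 5.5}]'

```text
clock: 15.25
tool_pos: [0.5911, 0.0074, 0.1225]
eef_rot: [0.774, 0.634, -0.001, -0.001]
contact_force: [0.1, 0.1, -0.7]
opening: 0.723
finger_force: 20.0
```

```bash
python3 -c "
from h import *
go(dis(0,.0345),.0586,-11.2)"
```

```text
t 15.25 pos [0.5911 0.0074 0.1225] yaw -11.37 tilt [-0.0031 -0.0005] rz -0.003 x,y,z cm [0.24 0.08 6.39] F [ 0.1  0.1 -0.7] open 6.37 ff 20.0 q [ 0.12  0.84 -0.37  1.77  0.47  0.63 -0.72]
```

Call:
send_rows --motion '[{"x": 0.2, "y": 0.05, "z": 0.5, "rx": 0, "ry": 0, "rz": 0, "jaw": 5.5}, {"x": 0, "y": 0, "z": 1.5, "rx": 0, "ry": 0, "rz": 0, "jaw": 5.5}, {"x": 0, "y": 0, "z": 1.5, "rx": 0, "ry": 0, "rz": 0, "jaw": 5.5}, {"x": 0, "y": 0, "z": 1, "rx": 0, "ry": 0, "rz": 0, "jaw": 5.5}, {"x": 0, "y": 0, "z": 0, "rx": 0, "ry": 0, "rz": 0, "jaw": 5.5}]'

```text
clock: 15.75
tool_pos: [0.5917, 0.0092, 0.0772]
eef_rot: [0.774, 0.633, -0.002, -0.001]
contact_force: [-0.7, -0.2, -0.3]
opening: 0.723
finger_force: 20.0
```

Call:
send_rows --motion '[{"x": 0, "y": 0, "z": 0.3, "rx": 0, "ry": 0, "rz": 0, "jaw": 5.5}, {"x": 0, "y": 0, "z": 0.3, "rx": 0, "ry": 0, "rz": 0, "jaw": 5.5}, {"x": 0, "y": 0, "z": 0.2, "rx": 0, "ry": 0, "rz": 0, "jaw": 5.5}, {"x": 0, "y": 0, "z": 0, "rx": 0, "ry": 0, "rz": 0, "jaw": 5.5}, {"x": 0, "y": 0, "z": 0, "rx": 0, "ry": 0, "rz": 0, "jaw": 5.5}]'

```text
clock: 16.25
tool_pos: [0.5932, 0.0094, 0.0714]
eef_rot: [0.774, 0.633, 0.0, 0.0]
contact_force: [0.1, 0.4, -0.9]
opening: 0.724
finger_force: 20.0
```

```bash
python3 -c "
from h import *
go(dis(0,.0345),.0566,-11.2)"
```

```text
t 16.25 pos [0.5932 0.0094 0.0714] yaw -11.4 tilt [ 0.0005 -0.    ] rz -0.004 x,y,z cm [ 0.01 -0.09  1.48] F [ 0.1  0.4 -0.9] open 6.38 ff 20.0 q [ 0.09  0.91 -0.32  1.78  0.51  0.53 -0.76]
```

Call:
send_rows --motion '[{"x": 0, "y": -0.05, "z": 0.4, "rx": 0, "ry": 0, "rz": -0.004, "jaw": 5.5}, {"x": 0, "y": 0, "z": 0.4, "rx": 0, "ry": 0, "rz": 0, "jaw": 5.5}, {"x": 0, "y": 0, "z": 0.3, "rx": 0, "ry": 0, "rz": 0, "jaw": 5.5}, {"x": 0, "y": 0, "z": 0.1, "rx": 0, "ry": 0, "rz": 0, "jaw": 5.5}, {"x": 0, "y": 0, "z": 0, "rx": 0, "ry": 0, "rz": 0, "jaw": 5.5}]'

```text
clock: 16.75
tool_pos: [0.5924, 0.0095, 0.0589]
eef_rot: [0.773, 0.635, -0.0, -0.0]
contact_force: [-0.1, -0.5, -1.2]
opening: 0.725
finger_force: 20.0
```

Call:
send_rows --motion '[{"x": 0, "y": 0, "z": 0.1, "rx": 0, "ry": 0, "rz": 0, "jaw": 5.5}, {"x": 0, "y": 0, "z": 0.1, "rx": 0, "ry": 0, "rz": 0, "jaw": 5.5}, {"x": 0, "y": 0, "z": 0, "rx": 0, "ry": 0, "rz": 0, "jaw": 5.5}, {"x": 0, "y": 0, "z": 0, "rx": 0, "ry": 0, "rz": 0, "jaw": 5.5}, {"x": 0, "y": 0, "z": 0, "rx": 0, "ry": 0, "rz": 0, "jaw": 5.5}]'

```text
clock: 17.25
tool_pos: [0.593, 0.0095, 0.0574]
eef_rot: [0.773, 0.635, 0.0, 0.0]
contact_force: [0.2, 0.3, 0.0]
opening: 0.725
finger_force: 20.0
```

Call:
send_rows --motion '[{"x": 0, "y": 0, "z": 0.1, "rx": 0, "ry": 0, "rz": 0, "jaw": 5.5}, {"x": 0, "y": 0, "z": 0.05, "rx": 0, "ry": 0, "rz": 0, "jaw": 5.5}, {"x": 0, "y": 0, "z": 0, "rx": 0, "ry": 0, "rz": 0, "jaw": 5.5}, {"x": 0, "y": 0, "z": 0, "rx": 0, "ry": 0, "rz": 0, "jaw": 5.5}, {"x": 0, "y": 0, "z": 0, "rx": 0, "ry": 0, "rz": 0, "jaw": 5.5}]'

```text
clock: 17.75
tool_pos: [0.5934, 0.0095, 0.0568]
eef_rot: [0.773, 0.635, 0.001, 0.001]
contact_force: [0.5, -1.1, 7.0]
opening: 0.719
finger_force: 20.0
```

The roll is seated. I release and lift, then head for the spindle.

Call:
send_rows --motion '[{"x": 0, "y": 0, "z": 0, "rx": 0, "ry": 0, "rz": 0, "jaw": 6.6}, {"x": 0, "y": 0, "z": 0, "rx": 0, "ry": 0, "rz": 0, "jaw": 7.2}, {"x": 0, "y": 0, "z": 0, "rx": 0, "ry": 0, "rz": 0, "jaw": 8}, {"x": 0, "y": 0, "z": 0, "rx": 0, "ry": 0, "rz": 0, "jaw": 8.8}, {"x": 0, "y": 0, "z": 0, "rx": 0, "ry": 0, "rz": 0, "jaw": 8.8}]'

```text
clock: 18.25
tool_pos: [0.5924, 0.0095, 0.0555]
eef_rot: [0.773, 0.635, -0.0, -0.0]
contact_force: [0.1, -0.7, -0.1]
opening: 0.997
finger_force: 0.0
```

Call:
send_rows --motion '[{"x": 0, "y": 0, "z": -1, "rx": 0, "ry": 0, "rz": 0, "jaw": 8.8}, {"x": 0, "y": 0, "z": -3, "rx": 0, "ry": 0, "rz": 0, "jaw": 8.8}, {"x": 0, "y": 0, "z": -4, "rx": 0, "ry": 0, "rz": 0, "jaw": 8.8}, {"x": 0, "y": 0, "z": -5, "rx": 0, "ry": 0, "rz": 0, "jaw": 8.8}, {"x": 0, "y": 0, "z": -5, "rx": 0, "ry": 0, "rz": 0, "jaw": 8.8}]'

```text
clock: 18.75
tool_pos: [0.592, 0.0095, 0.238]
eef_rot: [0.772, 0.635, -0.0, -0.0]
contact_force: [1.1, 0.3, -0.4]
opening: 0.997
finger_force: 0.0
```

Call:
send_rows --motion '[{"x": -1, "y": -3, "z": -2, "rx": 0, "ry": 0, "rz": 0, "jaw": 8.8}, {"x": -2, "y": -4, "z": 0, "rx": 0, "ry": 0, "rz": 0, "jaw": 8.8}, {"x": -3, "y": -4, "z": 0, "rx": 0, "ry": 0, "rz": 0, "jaw": 8.8}, {"x": -4, "y": -2, "z": 0, "rx": 0, "ry": 0, "rz": 0, "jaw": 8.8}, {"x": -4, "y": 0, "z": 0, "rx": 0, "ry": 0, "rz": 0, "jaw": 8.8}]'

```text
clock: 19.25
tool_pos: [0.4342, -0.1028, 0.2566]
eef_rot: [0.771, 0.636, -0.001, -0.0]
contact_force: [1.5, -1.3, 0.1]
opening: 1.0
finger_force: 0.0
```

```bash
sed -i 's/^D=.*;DY/D=np.array([.5866,-.0244]);DY/' h.py; python3 -c "
from h import *
go([.4895,-.369],.24,96.2)
s=cam('side');i=s['img'][165:225,250:330]
t=cam('top');j=t['img'][180:240,250:330]
cv2.imwrite('pics/e.png',cv2.resize(np.hstack([i,j])[...,::-1],(800,300),interpolation=2))
"
```

```text
t 19.25 pos [ 0.4342 -0.1028  0.2566] yaw -10.97 tilt [-0.0023 -0.0012] rz -1.871 x,y,z cm [ -2.62 -27.06   1.66] F [ 1.5 -1.3  0.1] open 8.81 ff 0.0 q [ 0.46  0.48 -0.5   2.06  0.36  0.68 -0.46]
```

View pics/e.png

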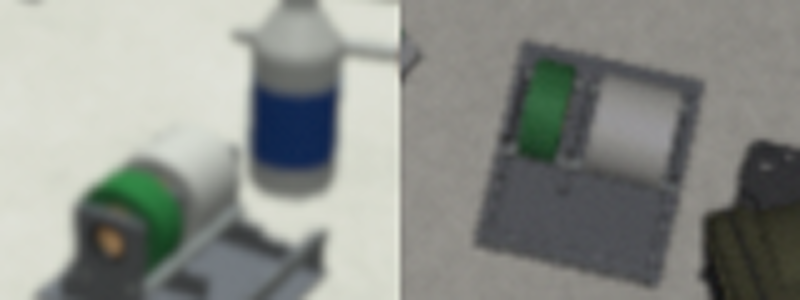

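The side view shows the green and white rolls standing in line on the bars, with the core showing through the outer cheek hole at (110,238). The top view shows both in their bays, at (548,110) and (635,128).

Call:
send_rows --motion '[{"x": 0, "y": 0, "z": 0, "rx": 0, "ry": 0, "rz": -0.15, "jaw": 8.8}, {"x": 0, "y": 0, "z": 0, "rx": 0, "ry": 0, "rz": -0.15, "jaw": 8.8}, {"x": 0, "y": 0, "z": 0, "rx": 0, "ry": 0, "rz": -0.15, "jaw": 8.8}, {"x": 0, "y": 0, "z": 0, "rx": 0, "ry": 0, "rz": -0.15, "jaw": 8.8}, {"x": 0, "y": 0, "z": 0, "rx": 0, "ry": 0, "rz": -0.15, "jaw": 8.8}]'

```text
clock: 19.85
tool_pos: [0.4384, -0.1019, 0.2564]
eef_rot: [0.483, 0.875, 0.0, 0.001]
contact_force: [-0.3, -0.4, 0.7]
opening: 0.999
finger_force: 0.0
```

Call:
send_rows --motion '[{"x": 0, "y": 0, "z": 0, "rx": 0, "ry": 0, "rz": -0.15, "jaw": 8.8}, {"x": 0, "y": 0, "z": 0, "rx": 0, "ry": 0, "rz": -0.15, "jaw": 8.8}, {"x": 0, "y": 0, "z": 0, "rx": 0, "ry": 0, "rz": -0.15, "jaw": 8.8}, {"x": 0, "y": 0, "z": 0, "rx": 0, "ry": 0, "rz": -0.15, "jaw": 8.8}, {"x": 0, "y": 0, "z": 0, "rx": 0, "ry": 0, "rz": -0.15, "jaw": 8.8}]'

```text
clock: 20.35
tool_pos: [0.4384, -0.102, 0.2564]
eef_rot: [0.129, 0.992, -0.0, 0.001]
contact_force: [0.0, 0.2, -0.3]
opening: 1.002
finger_force: 0.0
```

```bash
python3 -c "
from h import *
go([.4895,-.369],.24,96.2)"
```

```text
t 20.35 pos [ 0.4384 -0.102   0.2564] yaw 75.16 tilt [ 0.0011 -0.0003] rz -0.367 x,y,z cm [ -2.2  -27.09   1.64] F [ 0.   0.2 -0.3] open 8.82 ff 0.0 q [ 0.72  0.59 -0.94  2.04  0.65  0.84  0.71]
```

Call:
send_rows --motion '[{"x": 0, "y": 0, "z": 0, "rx": 0, "ry": 0, "rz": -0.122, "jaw": 8.8}, {"x": 0, "y": 0, "z": 0, "rx": 0, "ry": 0, "rz": -0.122, "jaw": 8.8}, {"x": 0, "y": 0, "z": 0, "rx": 0, "ry": 0, "rz": -0.122, "jaw": 8.8}, {"x": -0.3, "y": -4.5, "z": 0, "rx": 0, "ry": 0, "rz": 0, "jaw": 8.8}, {"x": -0.4, "y": -4.5, "z": 0, "rx": 0, "ry": 0, "rz": 0, "jaw": 8.8}]'

```text
clock: 20.85
tool_pos: [0.4548, -0.1911, 0.2567]
eef_rot: [-0.052, 0.999, -0.0, 0.001]
contact_force: [0.1, -0.1, 0.1]
opening: 0.999
finger_force: 0.0
```

Call:
send_rows --motion '[{"x": -0.4, "y": -4.5, "z": 0, "rx": 0, "ry": 0, "rz": 0, "jaw": 8.8}, {"x": -0.4, "y": -4.5, "z": 0, "rx": 0, "ry": 0, "rz": 0, "jaw": 8.8}, {"x": -0.4, "y": -4.5, "z": 2, "rx": 0, "ry": 0, "rz": 0, "jaw": 8.8}, {"x": -0.3, "y": -4, "z": 4, "rx": 0, "ry": 0, "rz": 0, "jaw": 8.8}, {"x": 0, "y": 0, "z": 3, "rx": 0, "ry": 0, "rz": 0, "jaw": 8.8}]'

```text
clock: 21.35
tool_pos: [0.4853, -0.3657, 0.1686]
eef_rot: [-0.045, 0.999, -0.002, 0.0]
contact_force: [-1.0, -0.8, -0.6]
opening: 0.999
finger_force: 0.0
```

Call:
send_rows --motion '[{"x": 0, "y": 0, "z": 3, "rx": 0, "ry": 0, "rz": 0, "jaw": 8.8}, {"x": 0, "y": 0, "z": 2, "rx": 0, "ry": 0, "rz": 0, "jaw": 8.8}, {"x": 0, "y": 0, "z": 0, "rx": 0, "ry": 0, "rz": 0, "jaw": 8.8}, {"x": 0, "y": 0, "z": 0, "rx": 0, "ry": 0, "rz": 0, "jaw": 8.8}, {"x": 0, "y": 0, "z": 0, "rx": 0, "ry": 0, "rz": 0, "jaw": 8.8}]'

```text
clock: 21.85
tool_pos: [0.4868, -0.3595, 0.1221]
eef_rot: [-0.05, 0.999, -0.001, 0.001]
contact_force: [0.5, 0.3, 0.2]
opening: 0.998
finger_force: 0.0
```

```bash
python3 -c "
from h import *
go([.4895,-.369],.020,96.2)"
```

```text
t 21.85 pos [ 0.4868 -0.3595  0.1221] yaw 95.75 tilt [ 0.0026 -0.0011] rz -0.008 x,y,z cm [-0.16 -0.97 10.21] F [0.5 0.3 0.2] open 8.79 ff 0.0 q [ 1.03  0.98 -0.89  1.71  0.94  0.93  1.41]
```

Call:
send_rows --motion '[{"x": -0.15, "y": -0.9, "z": 1, "rx": 0, "ry": 0, "rz": -0.008, "jaw": 8.8}, {"x": 0, "y": 0, "z": 2.5, "rx": 0, "ry": 0, "rz": 0, "jaw": 8.8}, {"x": 0, "y": 0, "z": 2.5, "rx": 0, "ry": 0, "rz": 0, "jaw": 8.8}, {"x": 0, "y": 0, "z": 0, "rx": 0, "ry": 0, "rz": 0, "jaw": 8.8}, {"x": 0, "y": 0, "z": 0, "rx": 0, "ry": 0, "rz": 0, "jaw": 8.8}]'

```text
clock: 22.35
tool_pos: [0.4882, -0.3687, 0.0607]
eef_rot: [-0.054, 0.999, -0.0, 0.0]
contact_force: [0.6, 0.7, 0.8]
opening: 1.001
finger_force: 0.0
```

```bash
python3 -c "
from h import *
go([.4895,-.369],.020,96.2)"
```

```text
t 22.35 pos [ 0.4882 -0.3687  0.0607] yaw 96.19 tilt [ 0.0004 -0.0001] rz -0.0 x,y,z cm [-0.12 -0.05  4.07] F [0.6 0.7 0.8] open 8.81 ff 0.0 q [ 1.01  1.07 -0.84  1.71  1.03  0.86  1.38]
```

Call:
send_rows --motion '[{"x": -0.1, "y": 0, "z": 1.5, "rx": 0, "ry": 0, "rz": 0, "jaw": 8.8}, {"x": 0, "y": 0, "z": 1.5, "rx": 0, "ry": 0, "rz": 0, "jaw": 8.8}, {"x": 0, "y": 0, "z": 1, "rx": 0, "ry": 0, "rz": 0, "jaw": 6}, {"x": 0, "y": 0, "z": 0.1, "rx": 0, "ry": 0, "rz": 0, "jaw": 5}, {"x": 0, "y": 0, "z": 0, "rx": 0, "ry": 0, "rz": 0, "jaw": 4}]'

```text
clock: 22.85
tool_pos: [0.4888, -0.368, 0.019]
eef_rot: [-0.054, 0.999, 0.0, -0.0]
contact_force: [0.2, -0.7, 0.1]
opening: 0.752
finger_force: 0.0
```

Call:
send_rows --motion '[{"x": 0, "y": 0, "z": 0, "rx": 0, "ry": 0, "rz": 0, "jaw": 3.2}, {"x": 0, "y": 0, "z": 0, "rx": 0, "ry": 0, "rz": 0, "jaw": 2.5}, {"x": 0, "y": 0, "z": 0, "rx": 0, "ry": 0, "rz": 0, "jaw": 2}, {"x": 0, "y": 0, "z": 0, "rx": 0, "ry": 0, "rz": 0, "jaw": 2}, {"x": 0, "y": 0, "z": 0, "rx": 0, "ry": 0, "rz": 0, "jaw": 2}]' --grip_force 40

```text
clock: 23.35
tool_pos: [0.4891, -0.3695, 0.0198]
eef_rot: [-0.054, 0.999, -0.001, 0.0]
contact_force: [0.5, -2.8, 1.1]
opening: 0.312
finger_force: 40.0
```

```bash
python3 -c "
from h import *
go([.4895,-.369],.020,96.2)"
```

```text
t 23.35 pos [ 0.4891 -0.3695  0.0198] yaw 96.15 tilt [ 0.0006 -0.0021] rz -0.001 x,y,z cm [-0.04  0.05 -0.02] F [ 0.5 -2.8  1.1] open 2.75 ff 40.0 q [ 0.99  1.13 -0.79  1.71  1.09  0.81  1.33]
```

The spindle is gripped with the opening at 27.5 mm, and its axis lies 5.8 mm below the TCP. I lift it and turn it clockwise by 1.87 rad.

Call:
send_rows --motion '[{"x": 0, "y": 0, "z": -1, "rx": 0, "ry": 0, "rz": 0, "jaw": 2}, {"x": 0, "y": 0, "z": -3, "rx": 0, "ry": 0, "rz": 0, "jaw": 2}, {"x": 0, "y": 0, "z": -4, "rx": 0, "ry": 0, "rz": 0, "jaw": 2}, {"x": 0, "y": 0, "z": -5, "rx": 0, "ry": 0, "rz": 0, "jaw": 2}, {"x": 0, "y": 0, "z": -5, "rx": 0, "ry": 0, "rz": 0, "jaw": 2}]'

```text
clock: 23.85
tool_pos: [0.4879, -0.367, 0.2008]
eef_rot: [-0.055, 0.998, 0.001, -0.001]
contact_force: [1.5, -1.3, -4.0]
opening: 0.314
finger_force: 40.0
```

Call:
send_rows --motion '[{"x": 0, "y": 0, "z": -4, "rx": 0, "ry": 0, "rz": 0.05, "jaw": 2}, {"x": 0, "y": 0, "z": -1, "rx": 0, "ry": 0, "rz": 0.1, "jaw": 2}, {"x": 0, "y": 0, "z": 0, "rx": 0, "ry": 0, "rz": 0.14, "jaw": 2}, {"x": 0, "y": 0, "z": 0, "rx": 0, "ry": 0, "rz": 0.14, "jaw": 2}, {"x": 0, "y": 0, "z": 0, "rx": 0, "ry": 0, "rz": 0.14, "jaw": 2}]'

```text
clock: 24.35
tool_pos: [0.4881, -0.3671, 0.2494]
eef_rot: [0.231, 0.973, 0.001, -0.001]
contact_force: [0.3, 0.7, -3.6]
opening: 0.313
finger_force: 40.0
```

Call:
send_rows --motion '[{"x": 0, "y": 0, "z": 0, "rx": 0, "ry": 0, "rz": 0.14, "jaw": 2}, {"x": 0, "y": 0, "z": 0, "rx": 0, "ry": 0, "rz": 0.14, "jaw": 2}, {"x": 0, "y": 0, "z": 0, "rx": 0, "ry": 0, "rz": 0.14, "jaw": 2}, {"x": 0, "y": 0, "z": 0, "rx": 0, "ry": 0, "rz": 0.14, "jaw": 2}, {"x": 0, "y": 0, "z": 0, "rx": 0, "ry": 0, "rz": 0.14, "jaw": 2}]'

```text
clock: 24.85
tool_pos: [0.4882, -0.3668, 0.2492]
eef_rot: [0.551, 0.835, 0.0, -0.001]
contact_force: [-0.5, -0.5, -3.4]
opening: 0.314
finger_force: 40.0
```

```bash
python3 -c "
from h import *
go(dis(0,.236),.25,-11.2)"
```

```text
t 24.85 pos [ 0.4882 -0.3668  0.2492] yaw 23.18 tilt [-0.0013  0.002 ] rz 0.6 x,y,z cm [59.1   3.   -0.08] F [-0.5 -0.5 -3.4] open 2.77 ff 40.0 q [ 0.94  0.74 -0.68  1.59  0.53  1.    0.5 ]
```

Call:
send_rows --motion '[{"x": 0, "y": 0, "z": 0, "rx": 0, "ry": 0, "rz": 0.14, "jaw": 2}, {"x": 0, "y": 0, "z": 0, "rx": 0, "ry": 0, "rz": 0.14, "jaw": 2}, {"x": 0, "y": 0, "z": 0, "rx": 0, "ry": 0, "rz": 0.14, "jaw": 2}, {"x": 0, "y": 0, "z": 0, "rx": 0, "ry": 0, "rz": 0.12, "jaw": 2}, {"x": 0, "y": 0, "z": 0, "rx": 0, "ry": 0, "rz": 0.06, "jaw": 2}]'

```text
clock: 25.35
tool_pos: [0.4884, -0.3666, 0.2492]
eef_rot: [0.772, 0.636, 0.0, -0.001]
contact_force: [0.1, -0.5, -3.6]
opening: 0.312
finger_force: 40.0
```

Call:
send_rows --motion '[{"x": 3, "y": 0.2, "z": 0, "rx": 0, "ry": 0, "rz": 0, "jaw": 2}, {"x": 4, "y": 0.2, "z": 0, "rx": 0, "ry": 0, "rz": 0, "jaw": 2}, {"x": 4.5, "y": 0.2, "z": 0, "rx": 0, "ry": 0, "rz": 0, "jaw": 2}, {"x": 4.5, "y": 0.2, "z": 0, "rx": 0, "ry": 0, "rz": 0, "jaw": 2}, {"x": 4.5, "y": 0.2, "z": 0, "rx": 0, "ry": 0, "rz": 0, "jaw": 2}]'

```text
clock: 25.85
tool_pos: [0.5368, -0.166, 0.2493]
eef_rot: [0.771, 0.637, -0.0, -0.001]
contact_force: [1.3, -0.0, -3.2]
opening: 0.316
finger_force: 40.0
```

Call:
send_rows --motion '[{"x": 4.5, "y": 0.2, "z": 0, "rx": 0, "ry": 0, "rz": 0, "jaw": 2}, {"x": 4.5, "y": 0.2, "z": 0, "rx": 0, "ry": 0, "rz": 0, "jaw": 2}, {"x": 4.5, "y": 0.2, "z": 0, "rx": 0, "ry": 0, "rz": 0, "jaw": 2}, {"x": 4.5, "y": 0.2, "z": 0, "rx": 0, "ry": 0, "rz": 0, "jaw": 2}, {"x": 4.5, "y": 0.2, "z": 0, "rx": 0, "ry": 0, "rz": 0, "jaw": 2}]'

```text
clock: 26.35
tool_pos: [0.589, 0.0528, 0.2493]
eef_rot: [0.771, 0.637, -0.001, -0.001]
contact_force: [0.6, -0.1, -4.1]
opening: 0.314
finger_force: 40.0
```

```bash
python3 -c "
from h import *
go(dis(0,.236),.25,-11.2)"
```

```text
t 26.35 pos [0.589  0.0528 0.2493] yaw -10.86 tilt [-0.0021  0.0008] rz 0.006 x,y,z cm [15.98  1.26 -0.07] F [ 0.6 -0.1 -4.1] open 2.77 ff 40.0 q [ 0.11  0.68 -0.48  1.66  0.38  0.9  -0.71]
```

Call:
send_rows --motion '[{"x": 4.5, "y": 0.4, "z": 0, "rx": 0, "ry": 0, "rz": 0.006, "jaw": 2}, {"x": 4.5, "y": 0.4, "z": 0, "rx": 0, "ry": 0, "rz": 0, "jaw": 2}, {"x": 4.5, "y": 0.4, "z": 0, "rx": 0, "ry": 0, "rz": 0, "jaw": 2}, {"x": 2, "y": 0, "z": 0, "rx": 0, "ry": 0, "rz": 0, "jaw": 2}, {"x": 0, "y": 0, "z": 0, "rx": 0, "ry": 0, "rz": 0, "jaw": 2}]'

```text
clock: 26.85
tool_pos: [0.6298, 0.2065, 0.249]
eef_rot: [0.771, 0.637, 0.001, -0.003]
contact_force: [-0.3, 0.2, -4.3]
opening: 0.315
finger_force: 40.0
```

Call:
send_rows --motion '[{"x": 0, "y": 0, "z": 3, "rx": 0, "ry": 0, "rz": 0, "jaw": 2}, {"x": 0, "y": 0, "z": 4, "rx": 0, "ry": 0, "rz": 0, "jaw": 2}, {"x": 0, "y": 0, "z": 4, "rx": 0, "ry": 0, "rz": 0, "jaw": 2}, {"x": 0, "y": 0, "z": 3, "rx": 0, "ry": 0, "rz": 0, "jaw": 2}, {"x": 0, "y": 0, "z": 0, "rx": 0, "ry": 0, "rz": 0, "jaw": 2}]'

```text
clock: 27.35
tool_pos: [0.6278, 0.1969, 0.1047]
eef_rot: [0.773, 0.634, -0.006, -0.001]
contact_force: [-0.9, -0.4, -2.8]
opening: 0.316
finger_force: 40.0
```

Call:
send_rows --motion '[{"x": 0, "y": 0, "z": 2, "rx": 0, "ry": 0, "rz": 0, "jaw": 2}, {"x": 0, "y": 0, "z": 1.5, "rx": 0, "ry": 0, "rz": 0, "jaw": 2}, {"x": 0, "y": 0, "z": 0, "rx": 0, "ry": 0, "rz": 0, "jaw": 2}, {"x": 0, "y": 0, "z": 0, "rx": 0, "ry": 0, "rz": 0, "jaw": 2}, {"x": 0, "y": 0, "z": 0, "rx": 0, "ry": 0, "rz": 0, "jaw": 2}]'

```text
clock: 27.85
tool_pos: [0.6327, 0.2003, 0.0758]
eef_rot: [0.773, 0.634, 0.001, 0.0]
contact_force: [0.2, 0.5, -2.8]
opening: 0.315
finger_force: 40.0
```

```bash
python3 -c "
from h import *
go(dis(0,.236),.0673,-11.2)"
```

```text
t 27.85 pos [0.6327 0.2003 0.0758] yaw -11.3 tilt [0.0019 0.0009] rz -0.002 x,y,z cm [ 0.67 -0.16  0.85] F [ 0.2  0.5 -2.8] open 2.77 ff 40.0 q [-0.19  0.98 -0.37  1.55  0.48  0.7  -0.97]
```

Call:
send_rows --motion '[{"x": 0.2, "y": -0.16, "z": 0.4, "rx": 0, "ry": 0, "rz": -0.002, "jaw": 2}, {"x": 0, "y": 0, "z": 0.4, "rx": 0, "ry": 0, "rz": 0, "jaw": 2}, {"x": 0, "y": 0, "z": 0, "rx": 0, "ry": 0, "rz": 0, "jaw": 2}, {"x": 0, "y": 0, "z": 0, "rx": 0, "ry": 0, "rz": 0, "jaw": 2}, {"x": 0, "y": 0, "z": 0, "rx": 0, "ry": 0, "rz": 0, "jaw": 2}]'

```text
clock: 28.35
tool_pos: [0.6309, 0.2022, 0.0664]
eef_rot: [0.773, 0.635, 0.0, 0.0]
contact_force: [-0.0, -0.7, -3.2]
opening: 0.315
finger_force: 40.0
```

```bash
python3 -c "
from h import *
go(dis(0,.236),.0673,-11.2)
s=cam('side');i=s['img'][185:230,245:305];R=Ro.from_quat(get_state()['eef_rot']).as_matrix();T=get_state()['tool_pos']
ax=T+.0058*R[:,2]
for L in (.04,.10,.162):print('shaft',L,proj(s,ax-L*R[:,0]), 'disp', )
print('hole outer',proj(s,[*dis(0,.057),.0615]))
cv2.imwrite('pics/f.png',cv2.resize(i[...,::-1],(800,600),interpolation=2))
"
```

```text
t 28.35 pos [0.6309 0.2022 0.0664] yaw -11.18 tilt [ 0.0001 -0.0001] rz 0.0 x,y,z cm [ 0.52  0.05 -0.09] F [-0.  -0.7 -3.2] open 2.78 ff 40.0 q [-0.19  0.99 -0.36  1.56  0.49  0.69 -0.98]
shaft 0.04 [243.34609189 235.69390347] disp
shaft 0.1 [256.03408935 225.33092203] disp
shaft 0.162 [268.17492478 215.41483774] disp
hole outer [270.26811231 213.3240627 ]
```

View pics/f.png

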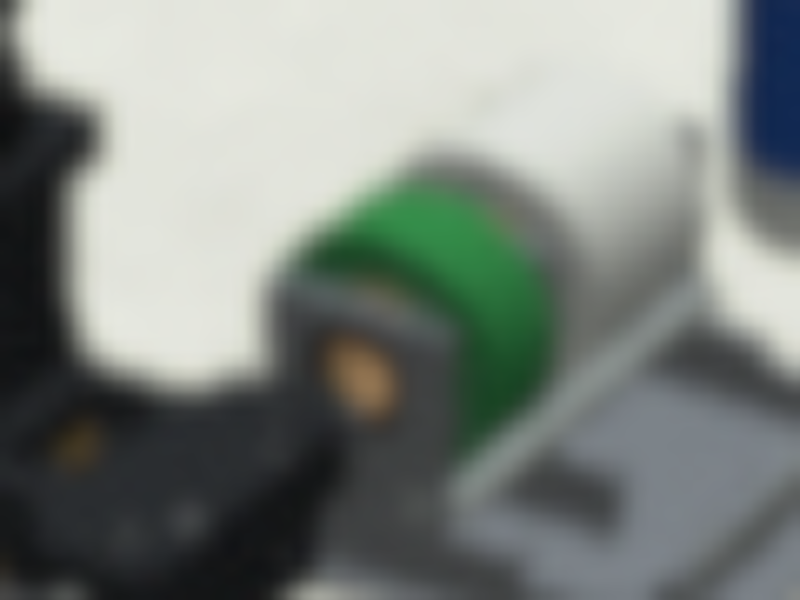

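The gripper hides the shaft. The outer hole shows at crop (360,373), which matches the expected (270,213) px within the known 1.3 px camera offset. I start inserting slowly.

Call:
send_rows --motion '[{"x": -0.3, "y": 0.05, "z": -0.09, "rx": 0, "ry": 0, "rz": 0, "jaw": 2}, {"x": -0.5, "y": 0, "z": 0, "rx": 0, "ry": 0, "rz": 0, "jaw": 2}, {"x": -0.5, "y": 0, "z": 0, "rx": 0, "ry": 0, "rz": 0, "jaw": 2}, {"x": -0.5, "y": 0, "z": 0, "rx": 0, "ry": 0, "rz": 0, "jaw": 2}, {"x": 0, "y": 0, "z": 0, "rx": 0, "ry": 0, "rz": 0, "jaw": 2}]'

```text
clock: 28.9
tool_pos: [0.6278, 0.1826, 0.0672]
eef_rot: [0.773, 0.634, -0.001, 0.0]
contact_force: [0.0, 0.3, -3.0]
opening: 0.315
finger_force: 40.0
```

```bash
python3 -c "
from h import *
go(dis(0,.087),.0673,-11.2)"
```

```text
t 28.9 pos [0.6278 0.1826 0.0672] yaw -11.26 tilt [-0.0005 -0.0016] rz -0.001 x,y,z cm [-1.241e+01 -2.000e-02 -1.000e-02] F [ 0.   0.3 -3. ] open 2.78 ff 40.0 q [-0.16  0.98 -0.36  1.58  0.49  0.67 -0.97]
```

Call:
send_rows --motion '[{"x": -0.6, "y": 0, "z": 0, "rx": 0, "ry": 0, "rz": 0, "jaw": 2}, {"x": -0.7, "y": 0, "z": 0, "rx": 0, "ry": 0, "rz": 0, "jaw": 2}, {"x": -0.7, "y": 0, "z": 0, "rx": 0, "ry": 0, "rz": 0, "jaw": 2}, {"x": -0.7, "y": 0, "z": 0, "rx": 0, "ry": 0, "rz": 0, "jaw": 2}, {"x": -0.3, "y": 0, "z": 0, "rx": 0, "ry": 0, "rz": 0, "jaw": 2}]'

```text
clock: 29.4
tool_pos: [0.6219, 0.1533, 0.0672]
eef_rot: [0.773, 0.634, -0.001, 0.0]
contact_force: [0.5, 0.1, -3.9]
opening: 0.315
finger_force: 40.0
```

Call:
send_rows --motion '[{"x": -0.4, "y": 0, "z": 0, "rx": 0, "ry": 0, "rz": 0, "jaw": 2}, {"x": -0.4, "y": 0, "z": 0, "rx": 0, "ry": 0, "rz": 0, "jaw": 2}, {"x": -0.4, "y": 0, "z": 0, "rx": 0, "ry": 0, "rz": 0, "jaw": 2}, {"x": -0.4, "y": 0, "z": 0, "rx": 0, "ry": 0, "rz": 0, "jaw": 2}, {"x": -0.2, "y": 0, "z": 0, "rx": 0, "ry": 0, "rz": 0, "jaw": 2}]'

```text
clock: 29.9
tool_pos: [0.6185, 0.1367, 0.0673]
eef_rot: [0.773, 0.635, -0.0, 0.0]
contact_force: [-0.5, 0.6, -3.7]
opening: 0.315
finger_force: 40.0
```

```bash
python3 -c "
from h import *
go(dis(0,.087),.0673,-11.2)"
```

```text
t 29.9 pos [0.6185 0.1367 0.0673] yaw -11.19 tilt [-0.0001 -0.0005] rz 0.0 x,y,z cm [-7.72  0.   -0.  ] F [-0.5  0.6 -3.7] open 2.78 ff 40.0 q [-0.1   0.96 -0.36  1.65  0.52  0.62 -0.93]
```

The tip is past the middle cheek without contact. I continue.

Call:
send_rows --motion '[{"x": -0.6, "y": 0, "z": 0, "rx": 0, "ry": 0, "rz": 0, "jaw": 2}, {"x": -0.9, "y": 0, "z": 0, "rx": 0, "ry": 0, "rz": 0, "jaw": 2}, {"x": -0.9, "y": 0, "z": 0, "rx": 0, "ry": 0, "rz": 0, "jaw": 2}, {"x": -0.9, "y": 0, "z": 0, "rx": 0, "ry": 0, "rz": 0, "jaw": 2}, {"x": -0.5, "y": 0, "z": 0, "rx": 0, "ry": 0, "rz": 0, "jaw": 2}]'

```text
clock: 30.4
tool_pos: [0.6109, 0.098, 0.0672]
eef_rot: [0.773, 0.634, -0.001, 0.0]
contact_force: [-1.1, -0.2, -3.5]
opening: 0.313
finger_force: 40.0
```

```bash
python3 -c "
from h import *
go(dis(0,.087),.0673,-11.2)"
```

```text
t 30.4 pos [0.6109 0.098  0.0672] yaw -11.26 tilt [-0.0004 -0.0013] rz -0.001 x,y,z cm [-3.78 -0.01 -0.01] F [-1.1 -0.2 -3.5] open 2.76 ff 40.0 q [-0.04  0.95 -0.36  1.7   0.53  0.59 -0.9 ]
```

Call:
send_rows --motion '[{"x": -0.4, "y": 0, "z": 0, "rx": 0, "ry": 0, "rz": 0, "jaw": 2}, {"x": -0.4, "y": 0, "z": 0, "rx": 0, "ry": 0, "rz": 0, "jaw": 2}, {"x": -0.4, "y": 0, "z": 0, "rx": 0, "ry": 0, "rz": 0, "jaw": 2}, {"x": -0.4, "y": 0, "z": 0, "rx": 0, "ry": 0, "rz": 0, "jaw": 2}, {"x": -0.2, "y": 0, "z": 0, "rx": 0, "ry": 0, "rz": 0, "jaw": 2}]'

```text
clock: 30.9
tool_pos: [0.6076, 0.0818, 0.0673]
eef_rot: [0.773, 0.635, -0.0, 0.0]
contact_force: [0.6, 0.2, -3.1]
opening: 0.313
finger_force: 40.0
```

```bash
python3 -c "
from h import *
go(dis(0,.087),.0673,-11.2)"
```

```text
t 30.9 pos [0.6076 0.0818 0.0673] yaw -11.19 tilt [-0.0001 -0.0004] rz 0.0 x,y,z cm [-2.13  0.   -0.  ] F [ 0.6  0.2 -3.1] open 2.76 ff 40.0 q [-0.01  0.94 -0.36  1.72  0.54  0.58 -0.89]
```

Call:
send_rows --motion '[{"x": -0.4, "y": 0, "z": 0, "rx": 0, "ry": 0, "rz": 0, "jaw": 2}, {"x": -0.4, "y": 0, "z": 0, "rx": 0, "ry": 0, "rz": 0, "jaw": 2}, {"x": -0.4, "y": 0, "z": 0, "rx": 0, "ry": 0, "rz": 0, "jaw": 2}, {"x": -0.3, "y": 0, "z": 0, "rx": 0, "ry": 0, "rz": 0, "jaw": 2}, {"x": -0.2, "y": 0, "z": 0, "rx": 0, "ry": 0, "rz": 0, "jaw": 2}]'

```text
clock: 31.4
tool_pos: [0.6043, 0.0652, 0.0673]
eef_rot: [0.773, 0.635, -0.0, 0.0]
contact_force: [0.4, 0.9, -3.9]
opening: 0.316
finger_force: 40.0
```

Call:
send_rows --motion '[{"x": -0.1, "y": 0, "z": 0, "rx": 0, "ry": 0, "rz": 0, "jaw": 2}, {"x": -0.1, "y": 0, "z": 0, "rx": 0, "ry": 0, "rz": 0, "jaw": 2}, {"x": -0.1, "y": 0, "z": 0, "rx": 0, "ry": 0, "rz": 0, "jaw": 2}, {"x": 0, "y": 0, "z": 0, "rx": 0, "ry": 0, "rz": 0, "jaw": 2}, {"x": 0, "y": 0, "z": 0, "rx": 0, "ry": 0, "rz": 0, "jaw": 2}]'

```text
clock: 31.9
tool_pos: [0.6038, 0.0629, 0.0673]
eef_rot: [0.773, 0.635, 0.0, 0.0]
contact_force: [-0.2, 1.6, -3.2]
opening: 0.314
finger_force: 40.0
```

```bash
python3 -c "
from h import *
go(dis(0,.087),.0673,-11.2)"
```

```text
t 31.9 pos [0.6038 0.0629 0.0673] yaw -11.16 tilt [0.0001 0.0001] rz 0.001 x,y,z cm [-0.2   0.01  0.  ] F [-0.2  1.6 -3.2] open 2.76 ff 40.0 q [ 0.02  0.94 -0.36  1.74  0.55  0.57 -0.87]
```

Call:
send_rows --motion '[{"x": -0.1, "y": 0, "z": 0, "rx": 0, "ry": 0, "rz": 0, "jaw": 2}, {"x": -0.1, "y": 0, "z": 0, "rx": 0, "ry": 0, "rz": 0, "jaw": 2}, {"x": -0.1, "y": 0, "z": 0, "rx": 0, "ry": 0, "rz": 0, "jaw": 2}, {"x": 0, "y": 0, "z": 0, "rx": 0, "ry": 0, "rz": 0, "jaw": 2}, {"x": 0, "y": 0, "z": 0, "rx": 0, "ry": 0, "rz": 0, "jaw": 2}]'

```text
clock: 32.4
tool_pos: [0.6032, 0.0598, 0.0673]
eef_rot: [0.773, 0.635, 0.0, 0.0]
contact_force: [-0.4, 0.6, -3.3]
opening: 0.313
finger_force: 40.0
```

```bash
python3 -c "
from h import *
go(dis(0,.087),.0673,-11.2)"
```

```text
t 32.4 pos [0.6032 0.0598 0.0673] yaw -11.18 tilt [ 0.0001 -0.0001] rz 0.0 x,y,z cm [0.12 0.   0.  ] F [-0.4  0.6 -3.3] open 2.76 ff 40.0 q [ 0.02  0.94 -0.36  1.74  0.55  0.57 -0.87]
```

Call:
send_rows --motion '[{"x": -0.1, "y": 0, "z": 0, "rx": 0, "ry": 0, "rz": 0, "jaw": 2}, {"x": -0.1, "y": 0, "z": 0, "rx": 0, "ry": 0, "rz": 0, "jaw": 2}, {"x": -0.1, "y": 0, "z": 0, "rx": 0, "ry": 0, "rz": 0, "jaw": 2}, {"x": 0, "y": 0, "z": 0, "rx": 0, "ry": 0, "rz": 0, "jaw": 2}, {"x": 0, "y": 0, "z": 0, "rx": 0, "ry": 0, "rz": 0, "jaw": 2}]'

```text
clock: 32.9
tool_pos: [0.6029, 0.0583, 0.0674]
eef_rot: [0.772, 0.635, 0.001, -0.0]
contact_force: [0.4, 5.1, -4.7]
opening: 0.312
finger_force: 40.0
```

Call:
send_rows --motion '[{"x": -0.1, "y": 0, "z": 0, "rx": 0, "ry": 0, "rz": 0, "jaw": 2}, {"x": -0.1, "y": 0, "z": 0, "rx": 0, "ry": 0, "rz": 0, "jaw": 2}, {"x": 0, "y": 0, "z": 0, "rx": 0, "ry": 0, "rz": 0, "jaw": 2}, {"x": 0, "y": 0, "z": 0, "rx": 0, "ry": 0, "rz": 0, "jaw": 2}, {"x": 0, "y": 0, "z": 0, "rx": 0, "ry": 0, "rz": 0, "jaw": 2}]'

```text
clock: 33.4
tool_pos: [0.6029, 0.0582, 0.0675]
eef_rot: [0.772, 0.636, 0.002, -0.001]
contact_force: [0.9, 6.9, -4.9]
opening: 0.313
finger_force: 40.0
```

```bash
python3 -c "
from h import *
go(dis(0,.087),.0673,-11.2)"
```

```text
t 33.4 pos [0.6029 0.0582 0.0675] yaw -11.06 tilt [0.002  0.0047] rz 0.002 x,y,z cm [0.28 0.01 0.02] F [ 0.9  6.9 -4.9] open 2.76 ff 40.0 q [ 0.03  0.94 -0.36  1.74  0.55  0.56 -0.86]
```

The grip is home: it no longer moves and the force rises. I lower it onto the hole edges, then open.

Call:
send_rows --motion '[{"x": 0, "y": 0, "z": 0.1, "rx": 0, "ry": 0, "rz": 0, "jaw": 2}, {"x": 0, "y": 0, "z": 0.1, "rx": 0, "ry": 0, "rz": 0, "jaw": 2}, {"x": 0, "y": 0, "z": 0.1, "rx": 0, "ry": 0, "rz": 0, "jaw": 2}, {"x": 0, "y": 0, "z": 0, "rx": 0, "ry": 0, "rz": 0, "jaw": 2}, {"x": 0, "y": 0, "z": 0, "rx": 0, "ry": 0, "rz": 0, "jaw": 2}]'

```text
clock: 33.9
tool_pos: [0.6033, 0.0581, 0.0653]
eef_rot: [0.772, 0.636, 0.003, -0.001]
contact_force: [1.5, 7.6, -1.3]
opening: 0.313
finger_force: 40.0
```

```bash
python3 -c "
from h import *
go(dis(0,.087),.0673,-11.2)"
```

```text
t 33.9 pos [0.6033 0.0581 0.0653] yaw -11.08 tilt [0.003  0.0044] rz 0.002 x,y,z cm [ 0.28 -0.04 -0.2 ] F [ 1.5  7.6 -1.3] open 2.76 ff 40.0 q [ 0.03  0.94 -0.36  1.74  0.55  0.56 -0.86]
```

Call:
send_rows --motion '[{"x": 0, "y": 0, "z": 0, "rx": 0, "ry": 0, "rz": 0, "jaw": 2.9}, {"x": 0, "y": 0, "z": 0, "rx": 0, "ry": 0, "rz": 0, "jaw": 3.3}, {"x": 0, "y": 0, "z": 0, "rx": 0, "ry": 0, "rz": 0, "jaw": 4}, {"x": 0, "y": 0, "z": 0, "rx": 0, "ry": 0, "rz": 0, "jaw": 5.5}, {"x": 0, "y": 0, "z": 0, "rx": 0, "ry": 0, "rz": 0, "jaw": 6}]'

```text
clock: 34.4
tool_pos: [0.6022, 0.0544, 0.0643]
eef_rot: [0.773, 0.635, -0.0, 0.0]
contact_force: [-0.5, 0.9, -0.3]
opening: 0.613
finger_force: 0.0
```

Call:
send_rows --motion '[{"x": 0, "y": 0, "z": -1, "rx": 0, "ry": 0, "rz": 0, "jaw": 6}, {"x": 0, "y": 0, "z": -2, "rx": 0, "ry": 0, "rz": 0, "jaw": 6}, {"x": 0, "y": 0, "z": -4, "rx": 0, "ry": 0, "rz": 0, "jaw": 6}, {"x": 0, "y": 0, "z": -5, "rx": 0, "ry": 0, "rz": 0, "jaw": 6}, {"x": 0, "y": 0, "z": -5, "rx": 0, "ry": 0, "rz": 0, "jaw": 6}]'

```text
clock: 34.9
tool_pos: [0.6017, 0.0548, 0.2365]
eef_rot: [0.772, 0.635, -0.0, -0.0]
contact_force: [1.1, -0.1, -0.2]
opening: 0.682
finger_force: 0.0
```

Call:
send_rows --motion '[{"x": 4, "y": -4, "z": -2, "rx": 0, "ry": 0, "rz": 0, "jaw": 6}, {"x": 5, "y": -4, "z": 0, "rx": 0, "ry": 0, "rz": 0, "jaw": 6}, {"x": 5, "y": -4, "z": 0, "rx": 0, "ry": 0, "rz": 0, "jaw": 6}, {"x": 5, "y": -4, "z": 0, "rx": 0, "ry": 0, "rz": 0, "jaw": 6}, {"x": 4, "y": 0, "z": 0, "rx": 0, "ry": 0, "rz": 0, "jaw": 6}]'

```text
clock: 35.4
tool_pos: [0.5099, 0.269, 0.2522]
eef_rot: [0.771, 0.637, -0.001, -0.001]
contact_force: [1.3, 0.0, 0.8]
opening: 0.682
finger_force: 0.0
```

```bash
python3 -c "
from h import *
go(dis(0,.087),.3,-11.2)
s=cam('side');t=cam('top')
for c in(s,t):
    h=cv2.cvtColor(c['img'],cv2.COLOR_RGB2HSV);red=(((h[...,0]<8)|(h[...,0]>172))&(h[...,1]>120)).astype(np.uint8)
    p=proj(c,[*dis(0,.087),.0615]);x,y=p.astype(int);k=np.zeros_like(red)
    k[y-14:y+14,x-14:x+14]=red[y-14:y+14,x-14:x+14];yy,xx=np.nonzero(k);print(p,xx.mean(),yy.mean(),k.sum())
i=s['img'][180:240,240:320];j=t['img'][180:240,240:320]
cv2.imwrite('pics/g.png',cv2.resize(np.hstack([i,j])[...,::-1],(800,300),interpolation=2))
"
```

```text
t 35.4 pos [0.5099 0.269  0.2522] yaw -10.85 tilt [-0.0026 -0.0007] rz 0.006 x,y,z cm [-18.59  13.23  -4.78] F [1.3 0.  0.8] open 6.01 ff 0.0 q [-0.28  0.65 -0.48  1.7   0.37  0.88 -1.11]
[264.58548504 217.95447223] 266.1111111111111 218.42512077294685 207
[262.10701699 197.75128662] 261.7586206896552 198.01379310344828 145
```

View pics/g.png

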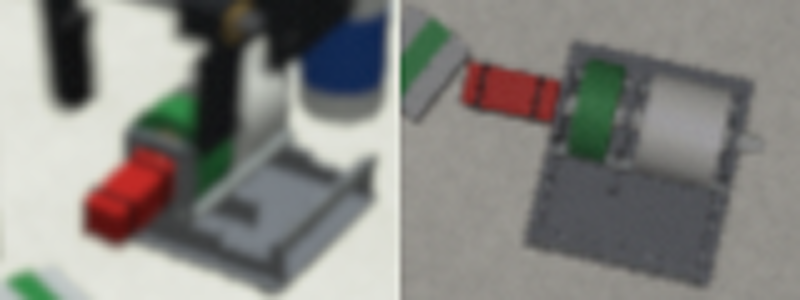

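The grip sits against the outer cheek at (160,170) of the side crop. The tip stands out beyond the far cheek at (755,143), and both rolls are in their bays. I settle briefly and hand in.

Call:
send_rows --motion '[{"x": 0, "y": 0, "z": 0, "rx": 0, "ry": 0, "rz": 0, "jaw": 6}, {"x": 0, "y": 0, "z": 0, "rx": 0, "ry": 0, "rz": 0, "jaw": 6}, {"x": 0, "y": 0, "z": 0, "rx": 0, "ry": 0, "rz": 0, "jaw": 6}, {"x": 0, "y": 0, "z": 0, "rx": 0, "ry": 0, "rz": 0, "jaw": 6}, {"x": 0, "y": 0, "z": 0, "rx": 0, "ry": 0, "rz": 0, "jaw": 6}]'

```text
clock: 36.0
tool_pos: [0.5148, 0.2655, 0.251]
eef_rot: [0.773, 0.634, -0.0, 0.0]
contact_force: [0.1, -0.3, 0.4]
opening: 0.682
finger_force: 0.0
```

```bash
python3 -c "
from plant import *
print(finish_job())"
```

```text
the job is handed in; nothing more can be done
None
```

I handed the job in at about 36 s: both rolls stand in their bays and the spindle is fully home from the left and released. The hand-in returned no verdict, and I viewed 11 pictures, one over the limit of 10.

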